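# Clamp a bevelled block and centre-punch its sloping face

## Task

Lock the bevelled aluminium block down in its marking fixture by pushing the toggle clamp's lever all the way over, past centre, until it stays down at its stop. Then take the spring centre punch from its stand and dot the scribed cross on the block's sloping face: hold the punch square to that face, press steadily until its nose is fully home in the body and keep it there for a moment without forcing it (never above 30 N), then lift it straight off without dragging the point over the block. Put the punch back in its stand, upright with its collar down on the rim, and leave the block where it lies, still clamped for the drill, and the things around it undisturbed.

Things in the scene. Friction and masses are not known exactly. Their poses are not given: they have to be found in the camera images.
- clamp_handle (a joint): Lever of the hold-down toggle clamp (a steel four-bar clamp beside the block), in rad, measured against the clamp arm. 0: open, lever standing up, arm and spindle raised; it grows as the lever is swung over and down, away from the block. 2.25: dead centre. 2.35: at the stop, past centre, where it stays by itself with the spindle's rubber foot pressed on the top land of the block. Pushing it over at the black grip takes about 5 N, most of it just before dead centre.
- lever_grip (a point): Point on the axis of the lever's black round grip (17 mm thick, 84 mm long), 29 mm short of its free end and 95 mm from the lever's pivot pin. Open, it stands about 139 mm above the worktop; locked, about 82 mm. The lever swings in the upright plane 19 mm to +x of the fixture's origin; open, it leans 3 degrees past upright towards the block. Its x axis is the hinge's axis, parallel to the fixture's x; locked, the lever points along the fixture's +y and 8 degrees upward.
- lever_pivot (a point): The pin on which the lever turns, at the lever's end of the clamp arm; the pin itself moves by about 28 mm while the clamp closes (open: at fixture y 87 mm and 44 mm above the worktop; locked: y 82 mm and 70 mm up, having swung on an arc that bulges to y 87 mm). The raised arm and spindle stand on the block's side of it, up to about 120 mm above the worktop.
- fixture: Marking fixture, a fixed dark steel plate, 106 x 176 x 12 mm, with two low steel fences behind the block (+x) and at its -y side, and the clamp at its +y side. Origin: on the worktop, about under the middle of the block; +x points away from the sloping face, +y towards the clamp's lever.
- block: Aluminium holder block, loose in the fixture, 60 mm (x) x 44 mm (y) x 46 mm high, 0.3 kg. Origin: centre of its underside. Its front, low side is -x: the upright front face is 24 mm high, then a face sloping 30 degrees from level rises towards +x to the level top land (22 mm deep, 46 mm high), on which the clamp's foot lands.
- mark (a point): Crossing of the two scribed lines at the middle of the sloping face (44 mm along the slope x 44 mm wide), on the surface, 35 mm above the block's underside. Its z axis is square to the sloping face, pointing out of it (30 degrees from vertical, leaning towards the block's -x); its x axis points up the slope and its y axis is level.
- punch_grip (a point): Middle of the six-sided aluminium grip of the spring centre punch (18 mm across flats, 68 mm long; the flats face its own +-x and every 60 degrees from there). The punch is 137 mm long and weighs 0.15 kg. z axis: along the punch, from the point to the head. This point is 97 mm above the point and 45 mm above the underside of the collar; the grip ends 34 mm above it, with a 6 mm cap beyond. In the stand it is 105 mm above the worktop.
- punch_point (a point): The point of the punch, at the end of its slim 9 mm steel nose; its z axis runs along the punch towards the head. The nose slides 6 mm into the body against a spring: it begins to move at 4 N, takes 2 N more for each mm, and is home at 16 N, where it meets a hard stop; from 4.5 mm (13 N) on it counts as home. Pressed home, it is 91 mm from punch_grip. Behind the nose are a body of 16 mm diameter and a collar of 26 mm diameter whose underside is 52 mm from the point.
- stand_mouth (a point): Centre of the rim of the punch's stand: a fixed round grey stand of 54 mm diameter and 60 mm height with a bore of 21 mm, 55 mm deep, open above. z up. The punch hangs in it by its collar, which lies on the rim.
- beaker_2: Bystander: a small clear beaker, 46 mm wide, 60 mm high, on the worktop. Origin: centre of its underside.
- hex_key: Bystander: a black hexagon key lying on the worktop, 30 x 82 x 6 mm. Origin: centre of its underside.
- spanner_1: Bystander: a steel spanner lying on the worktop, 29 x 142 x 8 mm. Origin: centre of its underside.
Things that resemble listed ones, but are neither listed nor needed, are in the scene too. What is shaped like the block but purple or yellow is not meant.

How it is judged:
By the outcome, as a careful person would: the job done as asked, in the order asked, and still so for the second after the job is handed in, with the robot touching nothing.
It also fails if it takes over 64 s, if anything falls off the work surface, if the arm or the gripper's body presses on something with over 40 N, if the wrist force passes 120 N, or if a joint passes its speed limit or range.

## Robot

A 6-joint arm with a two-finger parallel gripper is mounted at the origin on a cart in front of the work surface, level with it; the furniture and walls round the work are solid. World frame = base frame: x ahead of the robot, y to its left, z up, the work surface at z = 0. Lengths are in m, angles in rad, forces in N, time in s.
With the tool pointing down it reaches from about 0.325 to 0.9 m from the base axis. Payload 6.1 kg.
Tool frame: the origin (TCP) lies at the very end of the fingers, on their centre line; the grasp point (between the pads) lies 19 mm behind it; z points along the fingers, y is the direction in which the jaws open and shut (so a half turn about z gives the same grasp; the last joint's range is limited). The gripper opens to 85 mm and grips with 20 to 120 N. Pads are 22 mm wide; open, the fingers measure 114 mm over their backs; the gripper's body (76 mm by 85 mm) begins 54 mm behind the grasp point. The pads swing forward as they close: fully open they stand 13 mm farther back than shut.
Start: joints at [-1.317, 0.22, 1.526, -0, 1.395, -0.126], TCP at [0.232, -0.58, 0.231] pointing down, gripper open.
Joint ranges: [-2.98, 2.98], [-0.91, 2.08], [0.09, 2.57], [-1.24, 4.39], [0.2, 2.65], [-2.68, 2.68]. Speed limits (rad/s): [2.57, 2.57, 3.01, 3.14, 3.14, 3.14].

## Interface

Orientations are given as a unit quaternion [w, x, y, z].
In Python, from station import readout, get_image, camera_params, order gives the robot as it stands.
- The arm moves only by the tool arm_command, never from a script. Its argument "commands" is one flat list of numbers, 7 for each row, row after row: the shift along the tool's x, y, z each as a share of 500 mm, from -1 to 1, then the turn, a rotation vector about the tool's x, y, z each as a share of 180 degrees, from -1 to 1, then the closure, from -1 (fully open) to 1 (shut). A call has 1 to 8 rows; each row shifts and turns the pose as measured when the row begins, along the tool's axes as they then stand; what a row does not reach is not made up. A row lasts 1/12 s, in which the tool goes at most 41.7 mm and 7.16 degrees, less where a joint would pass 70% of its speed; a pose out of reach is approached as far as the arm can. A call with a number of a shift or a turn outside -1 to 1 is refused whole. A call with a gripper value outside its range is refused whole. The fingers move at their own pace and stop on an object; "squeeze" is the grip in N (left out, the last holds). Time passes only in rows, so rows that do not move let the fingers close. It gives the time, the measured TCP pose, the force and the opening at its end, in the units of the state.
- readout.read_state(): the state, without advancing time (a new reading comes with each control period).
- get_image(name): name is "scene" or "top"; returns (picture, depth): 400x640x3 uint8, red, green, blue; 400x640 float32, m along the optical axis (not along the pixel's ray), 0 where there is no reading.
- camera_params(name): a dict with "fx", "fy", "cx", "cy" (pixels), "rvec" (rotation vector, rad) and "tvec" (3), from world to camera coordinates, as OpenCV has them. Camera axes: x right, y down, z forward; pixel columns grow to the right and rows downward; lengths in m; the calibration is good to about 2 mm. A picture is of the moment at which its call begins. camera_params takes no time and is no camera call.
- order.finish_job(): hands the job in, once; it reports no verdict.
The state is a dict: "time": time; "q": joint angles; "qd": joint speeds; "tau": joint torques, N m; "position": TCP position; "ee_rot": TCP orientation; "force": force on the tool from outside, world axes, zero at the start; "wrist_torque": the same for the moment, N m; "finger_gap": finger opening in m.
Only numpy, scipy, OpenCV 4.12 (cv2) and the standard library are available. Lean on these libraries where they do the work, as an engineer would, in place of code of your own. Each camera call takes 0.05 s, during which the arm holds its last target.

## Working session

There is one attempt and no reset: what is moved stays moved. The work goes in short steps, Python scripts to look and compute and a tool call to move; the robot and the scene stay as the last step left them, time stands still between calls to the robot, and variables do not carry over. Pictures are saved under pics/ and viewed, and the job is handed in when it is done.

Besides the shell and the picture viewer there is one more tool, called after "Emit:" as name(argument=value, ...), one argument or row to a line, values as JSON. arm_command: Moves the arm, as the interface text tells. Shift numbers are shares of 500 mm and turn numbers shares of 180 degrees, none past 1 either way. Its arguments: {"type":"object","properties":{"commands":{"type":"array","items":{"type":"number","minimum":-1,"maximum":1}},"squeeze":{"type":"number"}},"required":["commands"]}

```bash
ls; mkdir -p pics; cat > h.py <<'E'
import numpy as np, cv2
from station import readout, get_image, camera_params, order
from scipy.spatial.transform import Rotation as R
def cam(n):
    p=camera_params(n); K=np.array([[p['fx'],0,p['cx']],[0,p['fy'],p['cy']],[0,0,1]]); 
    M=R.from_rotvec(np.ravel(p['rvec'])).as_matrix(); return K,M,np.ravel(p['tvec'])
def ray_z(n,u,v,z):
    K,M,t=cam(n); d=M.T@np.linalg.inv(K)@[u,v,1]; c=-M.T@t; return c+d*(z-c[2])/d[2]
def unp(n,u,v,d):
    K,M,t=cam(n); return M.T@(np.linalg.inv(K)@[u,v,1]*d-t)
def proj(n,X):
    K,M,t=cam(n); x=K@(M@np.array(X,float)+t); return x[:2]/x[2]
def st():
    s=readout.read_state(); 
    for k in ('time','q','position','ee_rot','force','wrist_torque','finger_gap'): print(k,np.round(s[k],4))
    return s
E
python3 - <<'E'
from h import *
st()
for n in('scene','top'):
    im,d=get_image(n); np.save(f'pics/{n}0.npy',im); np.save(f'pics/{n}0d.npy',d)
    cv2.imwrite(f'pics/{n}0.png',im[:,:,::-1])
    K,M,t=cam(n); print(n,K[0,0],-M.T@t,M[2])
E
```

```text
pics
time 0.0
q [-1.3171  0.2212  1.5276 -0.      1.3947 -0.1261]
position [ 0.2316 -0.5799  0.2302]
ee_rot [-1.000e-03  9.820e-01  1.888e-01 -1.000e-04]
force [-0.8004 -0.6388 -0.5047]
wrist_torque [0.0071 0.0134 0.0308]
finger_gap 0.0857
scene 489.32798226229113 [-0.10981362  0.59286934  1.0103586 ] [ 0.51483706 -0.42499129 -0.74453019]
top 397.0602952147685 [0.42724693 0.04810197 0.9554694 ] [ 0.09495401 -0.00285443 -0.99547757]
```

View pics/scene0.png

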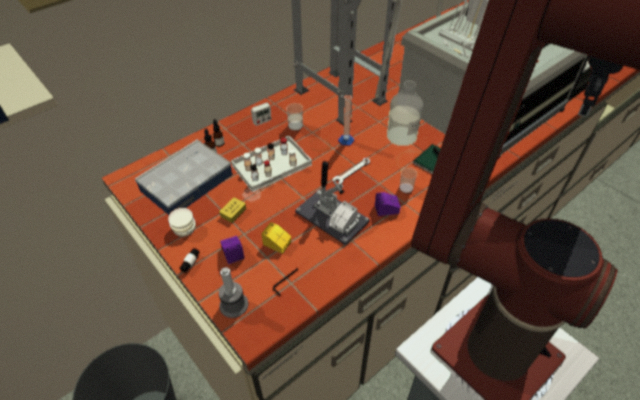

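View pics/top0.png

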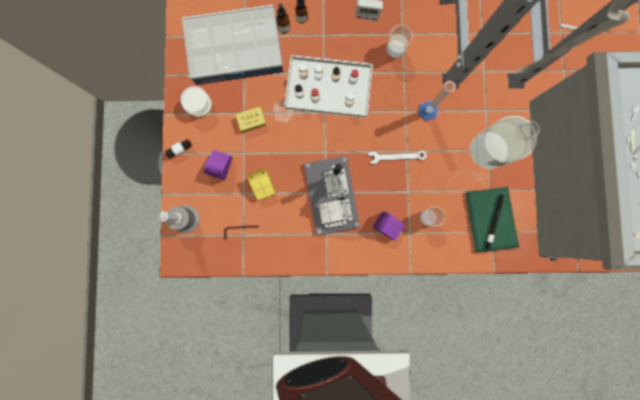

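The scene shows the fixture at about (335,215), the stand with the punch at about (232,295), and the hex key, spanner and beaker nearby. The top view shows the fixture at about (332,195) and the stand at about (180,218). I'll enlarge both.

```bash
python3 - <<'E'
import numpy as np,cv2
a=np.load('pics/top0.npy')[:,:,::-1]; b=np.load('pics/scene0.npy')[:,:,::-1]
def c(im,u0,v0,w,h,s,f): cv2.imwrite(f,cv2.resize(im[v0:v0+h,u0:u0+w],None,fx=s,fy=s,interpolation=cv2.INTER_CUBIC))
c(a,295,145,75,100,6,'pics/c1.png')
c(a,155,190,60,60,8,'pics/c2.png')
c(b,285,150,100,100,6,'pics/c3.png')
c(b,205,255,70,70,8,'pics/c4.png')
E
```

```text
(no output)
```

View pics/c1.png

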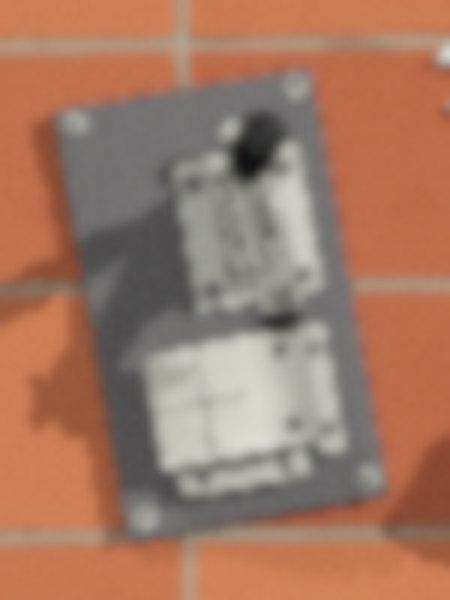

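View pics/c2.png

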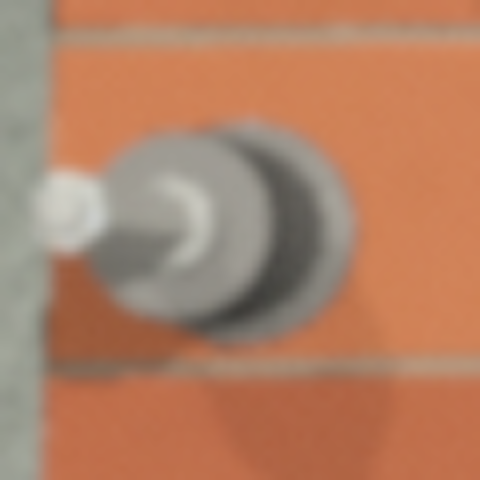

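View pics/c3.png

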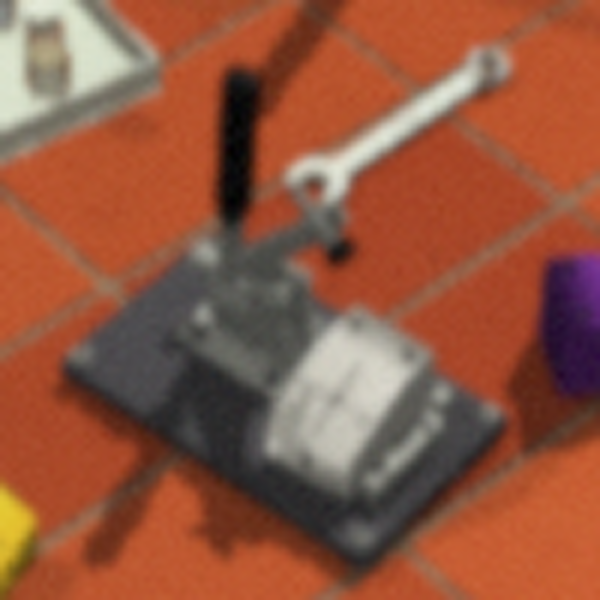

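View pics/c4.png

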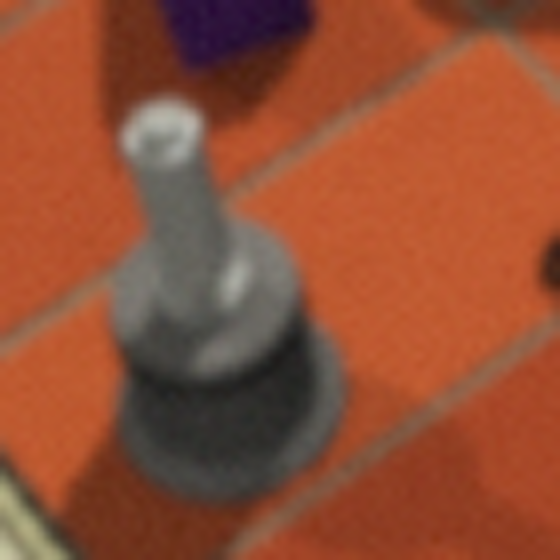

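```bash
python3 - <<'E'
from h import *
r=lambda *a:np.round(a[0],4)
P=[ray_z('top',295+(u+.5)/6-.5,145+(v+.5)/6-.5,.012) for u,v in [(58,112),(310,70),(388,490),(128,535)]]
P=np.array(P);print(r(P)); print('sides',[round(np.linalg.norm(P[i]-P[(i+1)%4]),4) for i in range(4)])
ex=(P[1]-P[0])+(P[2]-P[3]); ey=(P[0]-P[3])+(P[1]-P[2])
print('ang ex',np.degrees(np.arctan2(ex[1],ex[0])),'ey',np.degrees(np.arctan2(ey[1],ey[0])),'c',r(P.mean(0)))
# scene plate corners
Q=np.array([ray_z('scene',285+(u+.5)/6-.5,150+(v+.5)/6-.5,.012) for u,v in [(65,362),(205,238),(505,420),(362,562)]]);print('scene plate',r(Q))
print('mark top',r(ray_z('top',295+207/6-.4,145+403/6-.4,.047)),'scene',r(ray_z('scene',285+338/6-.4,150+402/6-.4,.047)))
d=np.load('pics/top0d.npy');ds=np.load('pics/scene0d.npy')
u,v=329,212;print('depth mark top',r(unp('top',u,v,d[v,u])));u,v=341,217;print(r(unp('scene',u,v,ds[v,u])))
print('front edge z.036',[r(ray_z('top',295+u/6-.4,145+v/6-.4,.036)) for u,v in [(147,352),(165,470)]])
print('stand rim',r(ray_z('top',155+178/8-.4,190+228/8-.4,.06)),'head',r(ray_z('top',155+68/8-.4,190+210/8-.4,.145)),'scene head',r(ray_z('scene',205+163/8-.4,255+135/8-.4,.145)),'rim scene',r(ray_z('scene',205+206/8-.4,255+298/8-.4,.06)))
# depth-based stand clustering
for n,D in(('top',d),('scene',ds)):
  vv,uu=np.mgrid[0:400,0:640]; K,M,t=cam(n)
  X=((np.stack([(uu-K[0,2])/K[0,0],(vv-K[1,2])/K[1,1],np.ones_like(uu,float)],-1)*D[...,None])-t)@M
  np.save(f'pics/{n}X.npy',X)
  c=ray_z('top',155+178/8-.4,190+228/8-.4,.06)
  m=(np.hypot(X[...,0]-c[0],X[...,1]-c[1])<.04)&(D>0)
  p=X[m]; 
  for lo,hi in((.055,.066),(.075,.135),(.138,.15)):
    q=p[(p[:,2]>lo)&(p[:,2]<hi)]; print(n,lo,len(q),r(q.mean(0)) if len(q) else '',r((q.min(0)+q.max(0))/2) if len(q) else '')
E
```

```text
[[ 0.6006  0.0792  0.012 ]
 [ 0.6165 -0.0222  0.012 ]
 [ 0.4478 -0.0498  0.012 ]
 [ 0.4313  0.0531  0.012 ]]
sides [np.float64(0.1026), np.float64(0.171), np.float64(0.1042), np.float64(0.1713)]
ang ex -81.0175622513531 ey 9.028514631084526 c [0.5241 0.0151 0.012 ]
scene plate [[ 0.5983  0.0826  0.012 ]
 [ 0.6161 -0.0152  0.012 ]
 [ 0.445  -0.0443  0.012 ]
 [ 0.4279  0.0567  0.012 ]]
mark top [0.481  0.0221 0.047 ] scene [0.4793 0.0255 0.047 ]
depth mark top [0.4802 0.0225 0.0502]
[0.4785 0.0259 0.0465]
front edge z.036 [array([0.5017, 0.0448, 0.036 ]), array([0.456 , 0.0384, 0.036 ])]
stand rim [0.4701 0.3657 0.06  ] head [0.471  0.3637 0.145 ] scene head [0.4656 0.3713 0.145 ] rim scene [0.468  0.3703 0.06  ]
top 0.055 318 [0.4706 0.3627 0.0592] [0.4717 0.3665 0.0606]
top 0.075 91 [0.4703 0.3607 0.1057] [0.4714 0.3632 0.1046]
top 0.138 46 [0.4706 0.3667 0.1423] [0.471  0.3673 0.1423]
scene 0.055 286 [0.4641 0.3717 0.0609] [0.469  0.3695 0.0605]
scene 0.075 145 [0.4648 0.3718 0.106 ] [0.4672 0.37   0.1047]
scene 0.138 55 [0.4691 0.3702 0.1423] [0.471  0.3698 0.1429]
```

```bash
cat >> h.py <<'E'
YAW=np.radians(-81.0)
EX=np.array([np.cos(YAW),np.sin(YAW),0]);EY=np.array([-np.sin(YAW),np.cos(YAW),0])
O=np.array([0.4818,0.0131,0])
def F(x,y,z): return O+x*EX+y*EY+np.array([0,0,z])
def go(P,Rt=None):
    "print tool-frame shift mm->shares and turn shares"
    s=readout.read_state(); q=s['ee_rot']; Rc=R.from_quat([q[1],q[2],q[3],q[0]])
    d=Rc.inv().apply(np.array(P)-s['position']); print('shift shares',np.round(d/.5,4),'mm',np.round(d*1e3,1))
    if Rt is not None: print('turn shares',np.round((Rc.inv()*Rt).as_rotvec()/np.pi,4))
def Rm(x,y,z): return R.from_matrix(np.column_stack([x,y,z]))
E
python3 - <<'E'
from h import *
L={'pivot':F(.019,.087,.044),'grip':F(.019,.082,.139),'end':F(.019,.0805,.168),'mark':F(-.011,0,.047),
 'fl0':F(-.03,.022,.036),'fl1':F(-.03,-.022,.036),'t0':F(.008,.022,.058),'t1':F(.008,-.022,.058),'t2':F(.03,.022,.058),'t3':F(.03,-.022,.058)}
for n,(u0,v0,w,h) in(('top',(295,145,75,100)),('scene',(285,150,100,100))):
    im=np.load(f'pics/{n}0.npy')[:,:,::-1]; c=cv2.resize(im[v0:v0+h,u0:u0+w],None,fx=6,fy=6,interpolation=cv2.INTER_CUBIC)
    for k,X in L.items():
        p=(proj(n,X)-[u0,v0]+.5)*6; cv2.circle(c,(int(p[0]),int(p[1])),3,(0,0,255),-1)
    cv2.imwrite(f'pics/o_{n}.png',c)
X=np.load('pics/topX.npy'); 
for v,u in[(100,545),(260,545),(260,600),(145,500),(112,428)]: print(v,u,np.round(X[v,u],3))
s=readout.read_state(); go(F(.019,.05,.16),Rm(EY,EX,[0,0,-1]))
E
```

```text
100 545 [ 0.728 -0.472  0.078]
260 545 [ 0.362 -0.492 -0.   ]
260 600 [ 0.376 -0.472  0.215]
145 500 [ 0.611 -0.335  0.138]
112 428 [ 0.721 -0.221  0.02 ]
shift shares [ 0.9936 -0.8565  0.1424] mm [ 496.8 -428.3   71.2]
turn shares [-0.0006 -0.      0.0709]
```

View pics/o_top.png

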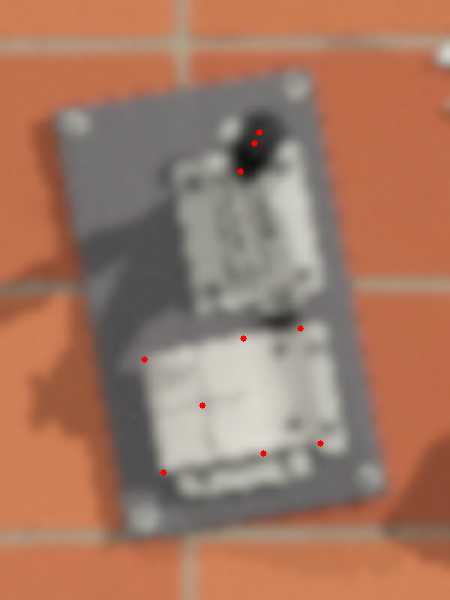

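View pics/o_scene.png

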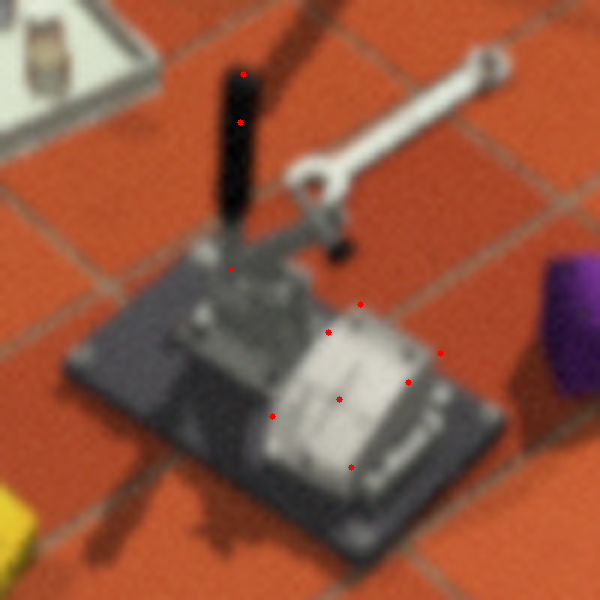

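The model dots fit both pictures to within about a pixel: lever grip at (255,143) in the top crop, mark at (203,405). I'll move to the lever with the fingers closing.

Emit:
arm_command(
  commands=[0.062,-0.054,0,0,0,0,1,0.062,-0.054,0,0,0,0,1,0.062,-0.054,0,0,0,0,1,0.062,-0.054,0,0,0,0,1,0.062,-0.054,0,0,0,0,1,0.062,-0.054,0,0,0,0,1,0.062,-0.054,0,0,0,0,1,0.062,-0.054,0,0,0,0,1],
  squeeze=40,
)

```text
time: 0.77
position: [0.3791, -0.2855, 0.2242]
ee_rot: [-0.004, 0.983, 0.182, -0.002]
force: [1.5, -0.7, -0.3]
finger_gap: -0.0001
```

```bash
python3 -c "
from h import *
st(); go(F(.019,.05,.16),Rm(EY,EX,[0,0,-1]))"
```

```text
time 0.7667
q [-8.1300e-01 -1.3410e-01  1.9064e+00  1.4000e-03  1.3788e+00  3.9140e-01]
position [ 0.3791 -0.2855  0.2242]
ee_rot [-0.0044  0.9833  0.1821 -0.002 ]
force [ 1.5214 -0.6721 -0.2537]
wrist_torque [-0.0268 -0.0477 -0.0556]
finger_gap -0.0001
shift shares [ 0.4959 -0.425   0.1312] mm [ 248.  -212.5   65.6]
turn shares [-0.0029  0.001   0.0666]
```

Emit:
arm_command(
  commands=[0.062,-0.054,0.005,0,0,0,1,0.062,-0.054,0.005,0,0,0,1,0.062,-0.054,0.005,0,0,0,1,0.062,-0.054,0.005,0,0,0,1,0.062,-0.054,0.005,0,0,0,1,0.062,-0.054,0.005,0,0,0,1,0,0,0,0,0,0.036,1,0,0,0,0,0,0.034,1],
)

```text
time: 1.43
position: [0.4945, -0.0547, 0.2085]
ee_rot: [-0.005, 0.997, 0.075, -0.002]
force: [0.6, -0.3, 0.1]
finger_gap: 0.0001
```

```bash
python3 -c "
from h import *
st(); go(F(.019,.05,.16),Rm(EY,EX,[0,0,-1]))"
```

```text
time 1.4333
q [-0.2746 -0.0644  1.8721  0.0088  1.3423  1.1438]
position [ 0.4945 -0.0547  0.2085]
ee_rot [-0.0055  0.9972  0.0751 -0.0025]
force [ 0.5617 -0.2829  0.1099]
wrist_torque [ 0.0222 -0.0396  0.0591]
finger_gap 0.0001
shift shares [ 0.0958 -0.0994  0.0977] mm [ 47.9 -49.7  48.9]
turn shares [-0.0036  0.0013 -0.0021]
```

Emit:
arm_command(
  commands=[0.048,-0.05,0.02,-0.0036,0.0013,-0.002,1,0.048,-0.05,0.03,0,0,0,1,0,0,0.048,0,0,0,1,0,0,0.03,0,0,0,1],
)

```text
time: 1.77
position: [0.5389, 0.0061, 0.1461]
ee_rot: [0.001, 0.997, 0.076, 0.004]
force: [-0.2, -0.2, -1.7]
finger_gap: -0.0003
```

```bash
python3 - <<'E'
from h import *
st(); go(F(.019,.05,.144),Rm(EY,EX,[0,0,-1]))
a,_=get_image('top');b,_=get_image('scene')
c=lambda im,u,v:cv2.resize(im[v:v+90,u:u+90],None,fx=5,fy=5,interpolation=cv2.INTER_CUBIC)
cv2.imwrite('pics/p1.png',np.hstack([c(a,290,140),c(b,290,140)])[:,:,::-1][:, :800])
E
```

```text
time 1.7667
q [-1.3470e-01  8.7300e-02  1.8418e+00 -8.0000e-04  1.2041e+00  1.2841e+00]
position [0.5389 0.0061 0.1461]
ee_rot [0.0012 0.9971 0.0761 0.004 ]
force [-0.2143 -0.1838 -1.7131]
wrist_torque [-0.0437  0.0088  0.009 ]
finger_gap -0.0003
shift shares [-0.0106  0.0062  0.0041] mm [-5.3  3.1  2.1]
turn shares [ 0.001  -0.0025 -0.0015]
```

View pics/p1.png

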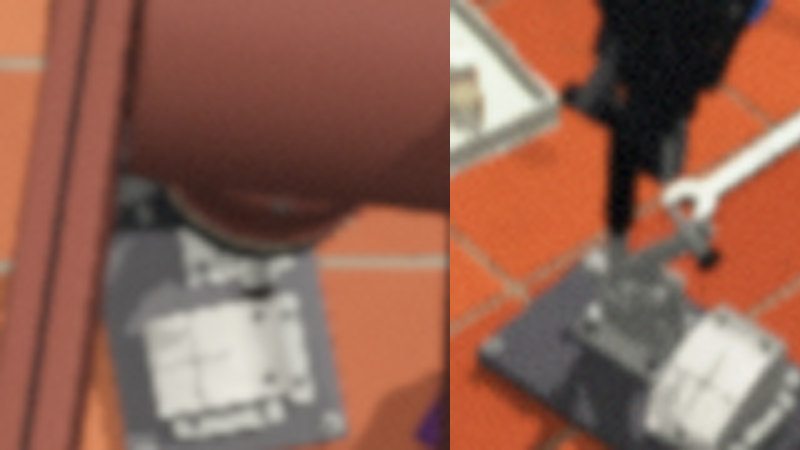

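The fingers (scene crop about (655,160)) stand just on the block side of the lever. Now I'll swing the lever over.

Emit:
arm_command(
  commands=[0.014,0.006,0.004,0,-0.002,-0.001,1,0.022,0,-0.0034,0,0,0,1,0.022,0,-0.0034,0,0,0,1,0.022,0,-0.0034,0,0,0,1,0.02,0,0.005,0,0,0,1,0.02,0,0.005,0,0,0,1,0.02,0,0.005,0,0,0,1,0.02,0,0.005,0,0,0,1],
)

```text
time: 2.53
position: [0.6169, 0.0119, 0.1442]
ee_rot: [0.001, 0.997, 0.075, -0.003]
force: [-1.5, -0.7, -0.0]
finger_gap: 0.0001
```

```bash
python3 - <<'E'
from h import *
s=st(); d=s['position']-O; print('fix',d@EX,d@EY,d[2])
b,_=get_image('scene')
cv2.imwrite('pics/p2.png',cv2.resize(b[130:250,280:400],None,fx=5,fy=5,interpolation=cv2.INTER_CUBIC)[:,:,::-1])
E
```

```text
time 2.5333
q [-0.1068  0.2797  1.6243 -0.0034  1.2434  1.3147]
position [0.6169 0.0119 0.1442]
ee_rot [ 0.001   0.9972  0.0752 -0.0031]
force [-1.4891 -0.7161 -0.0141]
wrist_torque [ 0.012   0.1877 -0.0169]
finger_gap 0.0001
fix 0.022346194062523455 0.1332604041182972 0.1441738178090441
```

View pics/p2.png

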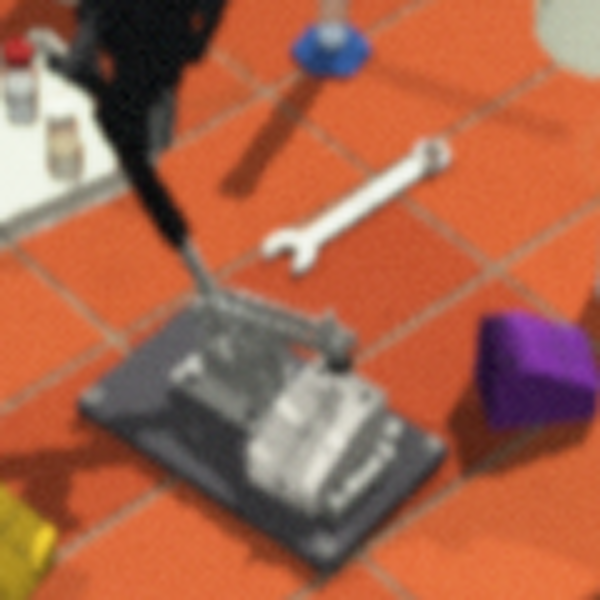

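The lever is leaning well over and the arm is coming down to the block. I'll continue.

Emit:
arm_command(
  commands=[0.018,-0.004,0.014,0,0,0,1,0.016,-0.002,0.016,0,0,0,1,0.014,0,0.017,0,0,0,1,0.008,0,0.018,0,0,0,1,0.006,0,0.018,0,0,0,1],
)

```text
time: 3.0
position: [0.6522, 0.0174, 0.1064]
ee_rot: [0.002, 0.997, 0.074, 0.001]
force: [-0.4, 0.5, 0.6]
finger_gap: -0.0002
```

```bash
python3 - <<'E'
from h import *
s=st(); d=s['position']-O; print('fix',d@EX,d@EY,d[2])
b,_=get_image('scene')
cv2.imwrite('pics/p3.png',cv2.resize(b[130:250,280:400],None,fx=5,fy=5,interpolation=cv2.INTER_CUBIC)[:,:,::-1])
E
```

```text
time 3.0
q [-0.0924  0.3925  1.5569 -0.0035  1.1899  1.3316]
position [0.6522 0.0174 0.1064]
ee_rot [1.800e-03 9.973e-01 7.400e-02 9.000e-04]
force [-0.3524  0.5314  0.6083]
wrist_torque [0.1494 0.008  0.0148]
finger_gap -0.0002
fix 0.022399740948801525 0.168931710070464 0.10636952887615933
```

View pics/p3.png

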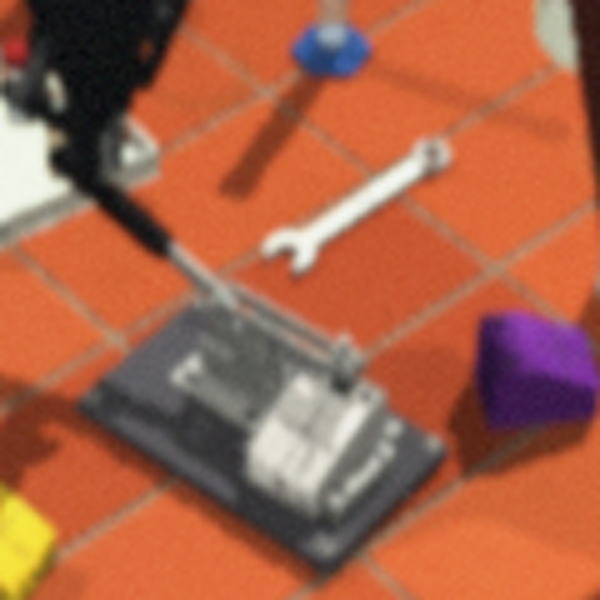

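Emit:
arm_command(
  commands=[0,0,0.01,0,0,0,1,0,0,0.01,0,0,0,1,0,0,0.008,0,0,0,1],
)

```text
time: 3.3
position: [0.6504, 0.0171, 0.0874]
ee_rot: [0.002, 0.997, 0.074, -0.002]
force: [0.7, -0.1, 1.7]
finger_gap: -0.0001
```

Emit:
arm_command(
  commands=[0,0,0.004,0,0,0,1,0,0,0.004,0,0,0,1],
)

```text
time: 3.47
position: [0.6512, 0.017, 0.0849]
ee_rot: [0.002, 0.997, 0.074, -0.001]
force: [-6.2, 0.5, 14.1]
finger_gap: -0.0
```

Emit:
arm_command(
  commands=[0,0,0.004,0,0,0,1,0,0,0,0,0,0,1],
)

```text
time: 3.63
position: [0.651, 0.017, 0.0862]
ee_rot: [0.002, 0.997, 0.074, -0.001]
force: [-5.9, 0.2, 5.6]
finger_gap: -0.0001
```

Emit:
arm_command(
  commands=[0,0,-0.05,0,0,0,1,0,0,-0.06,0,0,0,1,0,0,-0.06,0,0,0,1,-0.06,0,-0.06,0,0,0,1],
)

```text
time: 3.97
position: [0.6185, 0.0135, 0.1947]
ee_rot: [0.001, 0.997, 0.074, -0.008]
force: [-0.2, -0.3, 0.3]
finger_gap: -0.0002
```

```bash
python3 - <<'E'
from h import *
s=st(); d=s['position']-O; print('fix',d@EX,d@EY,d[2])
b,_=get_image('scene')
c=cv2.resize(b[130:250,280:400],None,fx=5,fy=5,interpolation=cv2.INTER_CUBIC)[:,:,::-1].copy()
for X in (F(.019,.082,.070),F(.019,.176,.083),F(.019,.205,.087)):
    p=(proj('scene',X)-[280,130]+.5)*5; cv2.circle(c,(int(p[0]),int(p[1])),3,(255,0,0),-1)
cv2.imwrite('pics/p4.png',c)
E
```

```text
time 3.9667
q [-0.1033  0.2453  1.567  -0.0041  1.3456  1.32  ]
position [0.6185 0.0135 0.1947]
ee_rot [ 5.000e-04  9.972e-01  7.420e-02 -8.400e-03]
force [-0.1668 -0.2513  0.3164]
wrist_torque [ 0.0129  0.0443 -0.0114]
finger_gap -0.0002
fix 0.02095136016225306 0.13507009470772738 0.19468854099268632
```

View pics/p4.png

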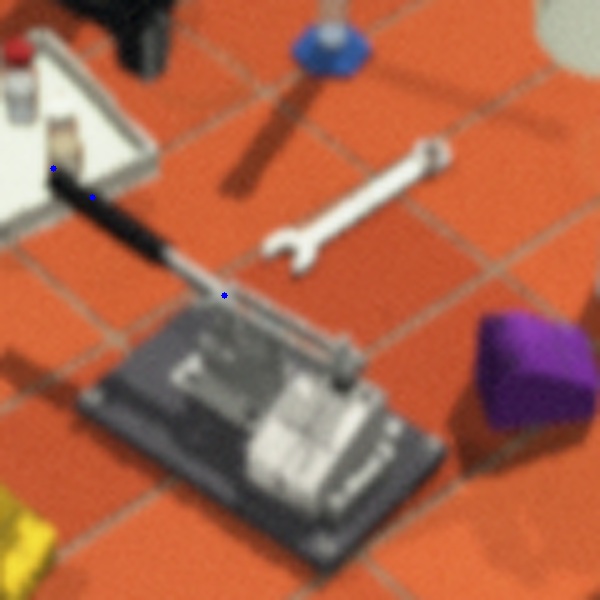

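The lever lies down at the predicted locked line (crop (55,175) to (225,295)), the foot is on the land, and it stayed there after I withdrew. Next is the punch.

```bash
python3 - <<'E'
from h import *
b,_=get_image('top')
c=cv2.resize(b[135:245,280:390],None,fx=5,fy=5,interpolation=cv2.INTER_CUBIC)[:,:,::-1].copy()
cv2.imwrite('pics/p5.png',c)
go([.469,.368,.21],Rm(EY,EX,[0,0,-1]))
E
```

```text
shift shares [-0.1892 -0.7462 -0.0187] mm [ -94.6 -373.1   -9.3]
turn shares [ 0.0007  0.0032 -0.0028]
```

View pics/p5.png

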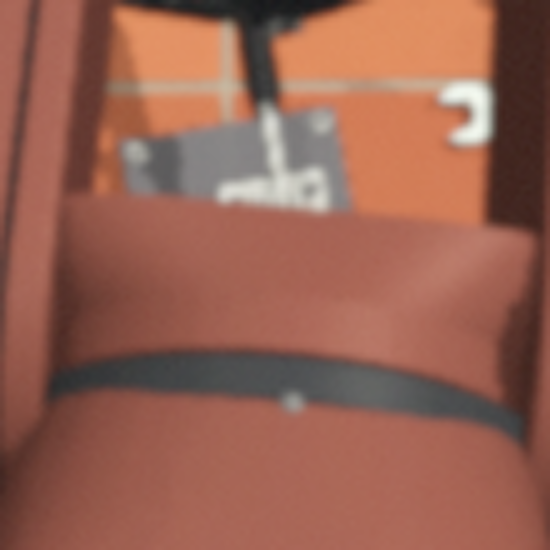

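The arm hides most of this view, but the lever is visible lying outward at (260,70). I'll travel to the stand, opening the gripper on the way.

Emit:
arm_command(
  commands=[-0.019,-0.076,-0.01,0,0.003,-0.003,-1,-0.019,-0.076,-0.005,0,0,0,-1,-0.019,-0.076,0,0,0,0,-1,-0.019,-0.076,0,0,0,0,-1,-0.019,-0.076,0,0,0,0,-1,-0.019,-0.076,0,0,0,0,-1,-0.019,-0.076,0,0,0,0,-1,-0.019,-0.076,0,0,0,0,-1],
)

```text
time: 4.73
position: [0.4942, 0.3034, 0.2055]
ee_rot: [0.003, 0.997, 0.071, 0.003]
force: [1.4, 0.8, -0.5]
finger_gap: 0.0851
```

```bash
python3 - <<'E'
from h import *
s=st()
go([.469,.368,.19],Rm(EY,EX,[0,0,-1]))
b,_=get_image('top')
c=cv2.resize(b[135:245,290:390],None,fx=5,fy=5,interpolation=cv2.INTER_CUBIC)[:,:,::-1].copy()
cv2.imwrite('pics/p6.png',c); np.save('pics/t6.npy',b)
E
```

```text
time 4.7333
q [ 0.419   0.1313  1.677  -0.0076  1.3303  1.8495]
position [0.4942 0.3034 0.2055]
ee_rot [0.003  0.9975 0.071  0.0027]
force [ 1.3795  0.7595 -0.5166]
wrist_torque [-0.0256 -0.0592 -0.089 ]
finger_gap 0.0851
shift shares [-0.0318 -0.1352  0.03  ] mm [-15.9 -67.6  15. ]
turn shares [ 0.002  -0.0016 -0.0048]
```

View pics/p6.png

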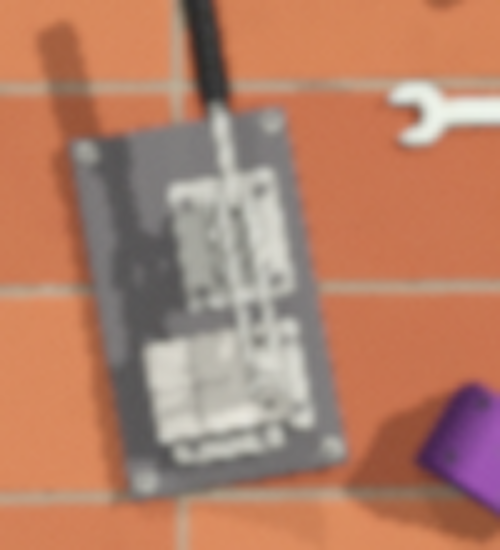

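Emit:
arm_command(
  commands=[-0.014,-0.068,0,0.002,-0.0016,-0.005,-1,-0.018,-0.068,0.02,0,0,0,-1,0,0,0,0,0,0,-1],
)

```text
time: 5.03
position: [0.4618, 0.3775, 0.1935]
ee_rot: [-0.002, 0.996, 0.084, -0.001]
force: [0.0, -0.7, -0.9]
finger_gap: 0.0859
```

```bash
python3 - <<'E'
from h import *
s=st()
go([.469,.368,.19],Rm(EY,EX,[0,0,-1]))
b,_=get_image('scene'); a,_=get_image('top')
cv2.imwrite('pics/p7.png',np.hstack([cv2.resize(x,None,fx=5,fy=5,interpolation=cv2.INTER_CUBIC) for x in (b[235:335,195:275],a[175:275,140:220])])[:,:,::-1])
E
```

```text
time 5.0333
q [0.55   0.1814 1.6438 0.006  1.3169 1.952 ]
position [0.4618 0.3775 0.1935]
ee_rot [-0.0025  0.9965  0.0835 -0.0015]
force [ 0.0276 -0.7206 -0.867 ]
wrist_torque [-0.0433  0.0463 -0.0247]
finger_gap 0.0859
shift shares [0.0111 0.0213 0.0069] mm [ 5.6 10.6  3.5]
turn shares [-0.0017  0.0008  0.0032]
```

View pics/p7.png

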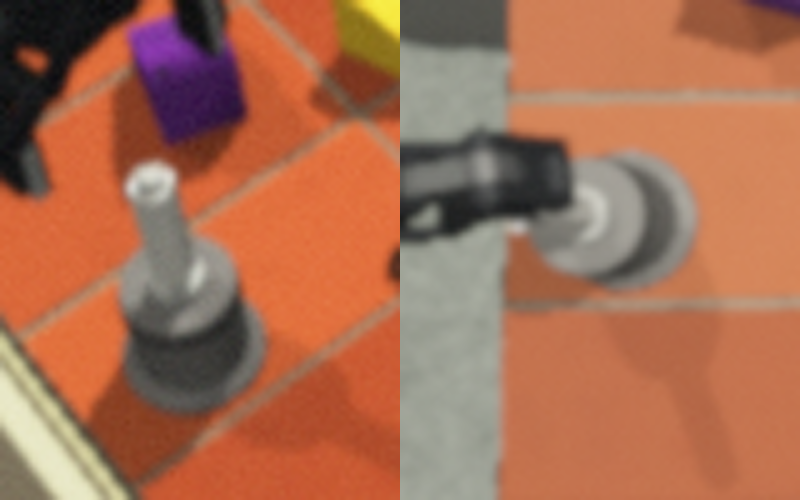

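```bash
python3 - <<'E'
from h import *
s=readout.read_state(); p=np.array(s['position']);q=s['ee_rot'];M=R.from_quat([q[1],q[2],q[3],q[0]]).as_matrix()
for n,o in(('scene',(195,235)),('top',(140,175))):
  for sg in(-1,1):
    for w in(-.011,.011):
     for t in(.0425,.057):
      X=p+M@np.array([w,sg*t,-.013]); print(n,sg,w,t,np.round((proj(n,X)-o+.5)*5,0))
E
```

```text
scene -1 -0.011 0.0425 [ 62. 185.]
scene -1 -0.011 0.057 [ 34. 209.]
scene -1 0.011 0.0425 [ 25. 155.]
scene -1 0.011 0.057 [ -3. 178.]
scene 1 -0.011 0.0425 [220.  52.]
scene 1 -0.011 0.057 [246.  31.]
scene 1 0.011 0.0425 [183.  25.]
scene 1 0.011 0.057 [209.   4.]
top -1 -0.011 0.0425 [-84. 265.]
top -1 -0.011 0.057 [-123.  272.]
top -1 0.011 0.0425 [-92. 207.]
top -1 0.011 0.057 [-131.  214.]
top 1 -0.011 0.0425 [140. 225.]
top 1 -0.011 0.057 [179. 218.]
top 1 0.011 0.0425 [132. 167.]
top 1 0.011 0.057 [170. 161.]
```

```bash
python3 - <<'E'
from h import *
s=st();go([.469,.368,.19],Rm(EY,EX,[0,0,-1]))
E
```

```text
time 5.1333
q [0.5446 0.1794 1.643  0.0031 1.3179 1.9488]
position [0.4645 0.3744 0.1951]
ee_rot [-1.600e-03  9.966e-01  8.280e-02 -1.000e-04]
force [-0.4812 -0.7815  0.0203]
wrist_torque [ 0.0096  0.0457 -0.0401]
finger_gap 0.0855
shift shares [0.0068 0.0141 0.0101] mm [3.4 7.1 5. ]
turn shares [-0.001  -0.      0.0028]
```

Emit:
arm_command(
  commands=[0.007,0.014,0.005,-0.001,0,0.003,-1,0,0,0,0,0,0,-1],
)

```text
time: 5.3
position: [0.4701, 0.3662, 0.192]
ee_rot: [0.001, 0.997, 0.078, 0.0]
force: [0.3, -0.8, 0.0]
finger_gap: 0.0854
```

```bash
python3 - <<'E'
from h import *
for i in range(2):
  s=readout.read_state(); print(np.round(s['position'],4),np.round(s['qd'],3))
  im,_=get_image(['top','scene'][i])
  if i==0:a=im
  else:b=im
s=readout.read_state(); print(np.round(s['position'],4))
go([.469,.368,.19],Rm(EY,EX,[0,0,-1]))
p=np.array(s['position']);q=s['ee_rot'];M=R.from_quat([q[1],q[2],q[3],q[0]]).as_matrix()
out=[]
for n,im,o in(('scene',b,(195,235)),('top',a,(140,175))):
  c=cv2.resize(im[o[1]:o[1]+100,o[0]:o[0]+80],None,fx=5,fy=5,interpolation=cv2.INTER_CUBIC)[:,:,::-1].copy()
  for sg in(-1,1):
    for w in(-.011,.011):
     for t in(.0425,.057):
      x=(proj(n,p+M@np.array([w,sg*t,-.013]))-o+.5)*5; cv2.circle(c,(int(x[0]),int(x[1])),3,(0,255,0),-1)
  x=(proj(n,p)-o+.5)*5; cv2.circle(c,(int(x[0]),int(x[1])),3,(255,0,0),-1)
  out.append(c)
cv2.imwrite('pics/p8.png',np.hstack(out))
E
```

```text
[0.4701 0.3662 0.192 ] [-0.001 -0.011 -0.004  0.012  0.005 -0.006]
[0.4702 0.3664 0.1924] [ 0.003 -0.006 -0.006  0.008  0.003  0.004]
[0.4702 0.3667 0.1927]
shift shares [-0.002  -0.0029  0.0054] mm [-1.  -1.5  2.7]
turn shares [ 0.0001 -0.0002 -0.0006]
```

View pics/p8.png

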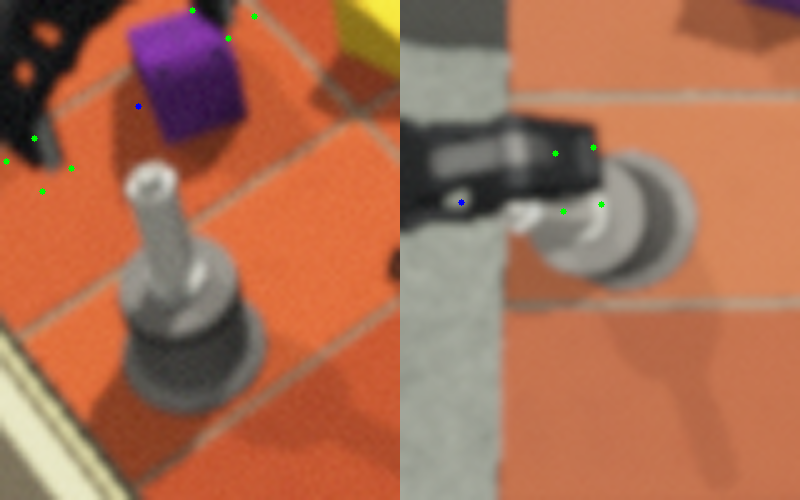

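```bash
python3 - <<'E'
from h import *
out=[]
for n in('top','scene'):
  im,D=get_image(n)
  vv,uu=np.mgrid[0:400,0:640]; K,M,t=cam(n)
  X=((np.stack([(uu-K[0,2])/K[0,0],(vv-K[1,2])/K[1,1],np.ones_like(uu,float)],-1)*D[...,None])-t)@M
  s=readout.read_state();p=np.array(s['position']);q=s['ee_rot'];Q=R.from_quat([q[1],q[2],q[3],q[0]]).as_matrix()
  L=(X-p)@Q
  for sg in(1,-1):
    m=(D>0)&(abs(L[...,0])<.06)&(sg*L[...,1]>.03)&(sg*L[...,1]<.08)&(L[...,2]>-.04)&(L[...,2]<.0)
    q=L[m]*1e3
    if len(q): 
      print(n,sg,len(q),'min',q.min(0).round(1),'max',q.max(0).round(1),'med',np.median(q,0).round(1))
      q2=q[(q[:,2]>-30)]; print('  tip',len(q2),np.percentile(q2,[5,50,95],axis=0).round(1).tolist() if len(q2) else '')
  # punch
  c=np.array([.469,.368]);m=(D>0)&(np.hypot(X[...,0]-c[0],X[...,1]-c[1])<.02)&(X[...,2]>.08)&(X[...,2]<.15)
  print('punch',X[m].mean(0).round(4),m.sum())
E
```

```text
top 1 11 min [-10.   47.4 -35.5] max [ -7.1  50.4 -11.9] med [ -9.3  50.3 -26.5]
  tip 7 [[-9.7, 50.0, -28.0], [-7.8, 50.4, -22.8], [-7.1, 50.4, -13.5]]
punch [0.4672 0.3623 0.1192] 96
scene 1 77 min [-11.   41.2 -39.8] max [ 11.5  56.1 -13.4] med [ -4.   42.9 -28.1]
  tip 46 [[-10.5, 41.8, -28.8], [-4.7, 43.0, -22.9], [10.5, 55.0, -16.3]]
scene -1 66 min [-12.6 -57.  -40. ] max [  7.2 -42.9 -14.6] med [ -6.4 -50.3 -30. ]
  tip 33 [[-10.6, -56.8, -29.8], [-6.6, -50.0, -25.0], [3.5, -44.0, -18.2]]
punch [0.466  0.3712 0.1184] 201
```

The scene camera's depth of the fingers agrees with the measured tool to within a millimetre (pads ±11 mm), so I'll trust the scene value (0.469, 0.3695) for the punch.

Emit:
arm_command(
  commands=[-0.0016,-0.006,0,0,0,0,-1,0,0,0,0,0,0,-1,0,0,0.04,0,0,0,-1,0,0,0.04,0,0,0,-1,0,0,0,0,0,0,-1],
)

```text
time: 5.92
position: [0.4715, 0.3699, 0.1551]
ee_rot: [-0.002, 0.997, 0.076, 0.003]
force: [-1.2, -0.3, -0.5]
finger_gap: 0.0853
```

```bash
python3 - <<'E'
from h import *
st(); go([.469,.3695,.097],Rm(EY,EX,[0,0,-1]))
b,_=get_image('scene'); a,_=get_image('top')
cv2.imwrite('pics/p9.png',np.hstack([cv2.resize(x,None,fx=5,fy=5,interpolation=cv2.INTER_CUBIC) for x in (b[235:335,195:275],a[175:275,140:220])])[:,:,::-1])
E
```

```text
time 5.9167
q [ 5.3370e-01  2.1830e-01  1.6764e+00 -1.0000e-04  1.2396e+00  1.9520e+00]
position [0.4715 0.3699 0.1551]
ee_rot [-0.0016  0.9971  0.0762  0.0033]
force [-1.1738 -0.3305 -0.4573]
wrist_torque [0.0317 0.0306 0.0091]
finger_gap 0.0853
shift shares [-0.0059  0.0003  0.1161] mm [-2.9  0.2 58. ]
turn shares [-0.0008 -0.0022 -0.0014]
```

View pics/p9.png

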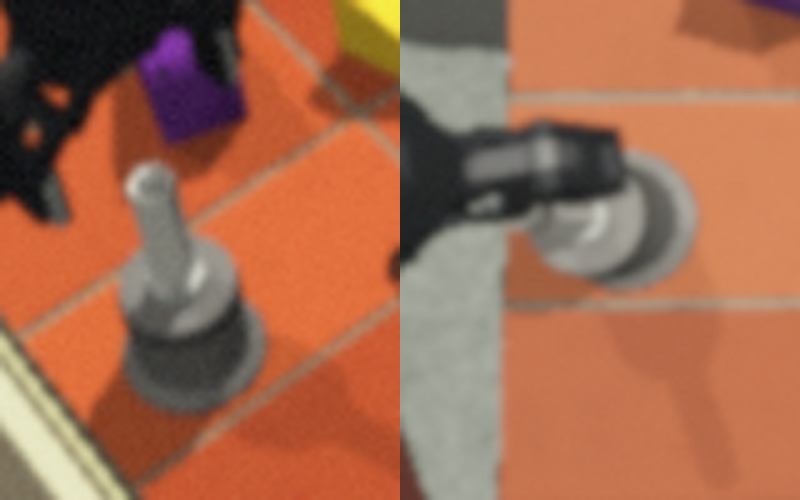

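```bash
python3 - <<'E'
from h import *
for P in([.469,.3695,.145],[.469,.3695,.06],[.4715,.3699,.145]):
  for n,o in(('scene',(195,235)),('top',(140,175))): print(P,n,np.round((proj(n,P)-o+.5)*5,1))
E
```

```text
[0.469, 0.3695, 0.145] scene [151.4 177.5]
[0.469, 0.3695, 0.145] top [103.7 211.8]
[0.469, 0.3695, 0.06] scene [179.5 284.3]
[0.469, 0.3695, 0.06] top [178.3 220.6]
[0.4715, 0.3699, 0.145] scene [147.4 174.2]
[0.4715, 0.3699, 0.145] top [102.8 205.7]
```

Emit:
arm_command(
  commands=[-0.006,0,0.03,-0.001,-0.002,-0.001,-1,0,0,0.04,0,0,0,-1,0,0,0.03,0,0,0,-1,0,0,0.01,0,0,0,-1,0,0,0,0,0,0,-1],
)

```text
time: 6.43
position: [0.4731, 0.3728, 0.1059]
ee_rot: [-0.002, 0.997, 0.078, 0.006]
force: [-0.0, -0.6, 0.9]
finger_gap: 0.0852
```

```bash
python3 - <<'E'
from h import *
st(); go([.4688,.3695,.097],Rm(EY,EX,[0,0,-1]))
E
```

```text
time 6.4333
q [ 5.3690e-01  2.7580e-01  1.7070e+00 -8.0000e-04  1.1460e+00  1.9511e+00]
position [0.4731 0.3728 0.1059]
ee_rot [-0.0025  0.9969  0.0784  0.0059]
force [-0.0288 -0.6123  0.9478]
wrist_torque [-0.0046  0.0433  0.0053]
finger_gap 0.0852
shift shares [-0.0098  0.0052  0.0177] mm [-4.9  2.6  8.9]
turn shares [-0.0013 -0.0039 -0.0001]
```

Emit:
arm_command(
  commands=[-0.009,0.005,0.01,-0.001,-0.004,0,-1,0,0,0,0,0,0,-1],
)

```text
time: 6.6
position: [0.469, 0.3697, 0.1013]
ee_rot: [-0.0, 0.997, 0.079, -0.001]
force: [0.2, 0.2, -1.1]
finger_gap: 0.0853
```

```bash
python3 - <<'E'
from h import *
st(); go([.4688,.3695,.097],Rm(EY,EX,[0,0,-1]))
E
```

```text
time 6.6
q [5.3490e-01 2.7970e-01 1.7118e+00 1.3000e-03 1.1509e+00 1.9479e+00]
position [0.469  0.3697 0.1013]
ee_rot [-4.000e-04  9.969e-01  7.850e-02 -6.000e-04]
force [ 0.211   0.1589 -1.07  ]
wrist_torque [-0.0364  0.0251  0.0329]
finger_gap 0.0853
shift shares [-0.0004  0.0003  0.0086] mm [-0.2  0.1  4.3]
turn shares [-0.0003  0.0004  0.    ]
```

Emit:
arm_command(
  commands=[0,0,0.007,0,0,0,1,0,0,0,0,0,0,1,0,0,0,0,0,0,1,0,0,0,0,0,0,1],
  squeeze=30,
)

```text
time: 6.93
position: [0.4703, 0.3704, 0.1]
ee_rot: [-0.001, 0.997, 0.079, 0.001]
force: [-0.6, -0.7, -0.6]
finger_gap: 0.0391
```

```bash
python3 - <<'E'
from h import *
st(); go([.4688,.3695,.097],Rm(EY,EX,[0,0,-1]))
E
```

```text
time 6.9333
q [5.3480e-01 2.8200e-01 1.7118e+00 1.3000e-03 1.1450e+00 1.9478e+00]
position [0.4703 0.3704 0.1   ]
ee_rot [-0.0012  0.9969  0.0785  0.001 ]
force [-0.565  -0.7425 -0.647 ]
wrist_torque [-0.0091 -0.0575  0.0099]
finger_gap 0.0391
shift shares [-0.0033  0.0013  0.0059] mm [-1.6  0.7  3. ]
turn shares [-0.0007 -0.0007  0.    ]
```

Emit:
arm_command(
  commands=[-0.003,0.001,0.004,-0.0007,-0.0007,0,1,0,0,0,0,0,0,1,0,0,0,0,0,0,1,0,0,0,0,0,0,1,0,0,0,0,0,0,1],
  squeeze=40,
)

```text
time: 7.35
position: [0.469, 0.3698, 0.0983]
ee_rot: [-0.0, 0.997, 0.079, 0.0]
force: [-0.3, -0.0, -0.6]
finger_gap: 0.0177
```

```bash
python3 - <<'E'
from h import *
st(); go([.4688,.3695,.097],Rm(EY,EX,[0,0,-1]))
E
```

```text
time 7.35
q [ 5.3580e-01  2.8270e-01  1.7144e+00 -2.0000e-04  1.1439e+00  1.9495e+00]
position [0.469  0.3698 0.0983]
ee_rot [-1.000e-04  9.969e-01  7.850e-02  3.000e-04]
force [-0.3423 -0.0026 -0.5826]
wrist_torque [-0.031  -0.0349  0.0009]
finger_gap 0.0177
shift shares [-0.0004  0.0005  0.0026] mm [-0.2  0.2  1.3]
turn shares [-0.     -0.0002  0.    ]
```

Gap 17.7 mm, so the jaws are on flats. I'll firm up the grip and lift straight.

Emit:
arm_command(
  commands=[0,0,0,0,0,0,1,0,0,-0.02,0,0,0,1,0,0,-0.03,0,0,0,1,0,0,-0.04,0,0,0,1,0,0,-0.04,0,0,0,1,0,0,-0.05,0,0,0,1,0,0,-0.05,0,0,0,1],
  squeeze=80,
)

```text
time: 7.93
position: [0.4651, 0.367, 0.2117]
ee_rot: [0.003, 0.997, 0.078, -0.006]
force: [1.2, 0.5, -1.8]
finger_gap: 0.0169
```

```bash
cat >> h.py <<'E'
T=np.radians(30)
MZ=-np.sin(T)*EX+np.cos(T)*np.array([0,0,1.])   # mark z
MX=np.cos(T)*EX+np.sin(T)*np.array([0,0,1.])
RT=Rm(EY,MX,-MZ)   # tilted tool: x=EY, y=MX, z=-MZ
MARK=np.array([.4795,.0248,.047])
E
python3 - <<'E'
from h import *
print(np.linalg.det(RT.as_matrix()))
st(); go(MARK+MZ*(.0903+.06),RT)
b,_=get_image('scene'); a,_=get_image('top')
cv2.imwrite('pics/p10.png',np.hstack([cv2.resize(x,None,fx=4,fy=4,interpolation=cv2.INTER_CUBIC) for x in (b[215:340,190:290],a[175:300,110:210])])[:,:,::-1])
E
```

```text
0.9999999999999996
time 7.9333
q [ 5.3540e-01  1.6820e-01  1.6238e+00 -7.0000e-04  1.3632e+00  1.9494e+00]
position [0.4651 0.367  0.2117]
ee_rot [ 0.0033  0.9969  0.0784 -0.006 ]
force [ 1.172   0.5244 -1.7867]
wrist_torque [ 0.0629 -0.001  -0.0041]
finger_gap 0.0169
shift shares [-0.0776  0.5298  0.073 ] mm [-38.8 264.9  36.5]
turn shares [-0.1649  0.0039  0.001 ]
```

View pics/p10.png

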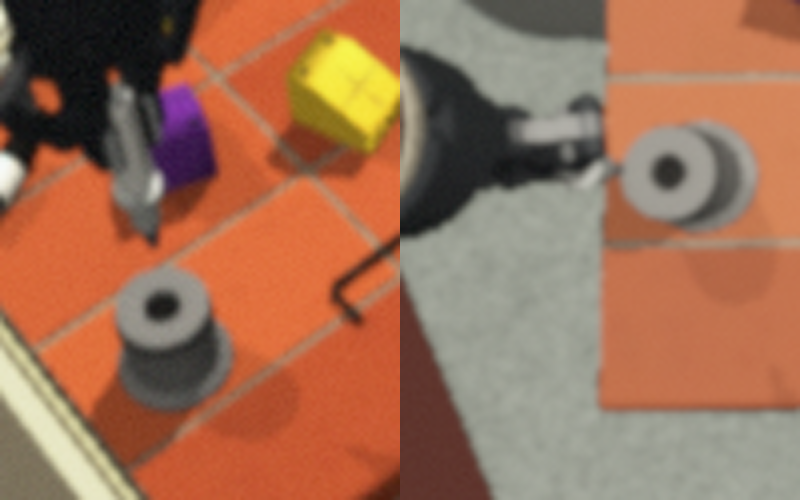

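The punch hangs straight in the jaws (scene crop (130,170)) and the stand's bore is free at (162,306). I'll traverse, then tilt.

Emit:
arm_command(
  commands=[-0.01,0.07,-0.01,0,0.004,0,1,-0.015,0.07,0,0,0,0,1,-0.015,0.07,0,0,0,0,1,-0.015,0.07,0,0,0,0,1,-0.015,0.05,0,-0.03,0,0,1,0,0,0,-0.035,0,0,1,0,0,0,-0.035,0,0,1,0,0,0,-0.035,0,0,1],
)

```text
time: 8.7
position: [0.46, 0.188, 0.2219]
ee_rot: [0.217, 0.973, 0.07, 0.024]
force: [-0.7, 0.1, -2.1]
finger_gap: 0.0167
```

```bash
python3 - <<'E'
from h import *
st(); go(MARK+MZ*(.0903+.06),RT)
print(ray_z('scene',190+162.5/4-.4,215+306.5/4-.4,.06),ray_z('top',110+269/4-.4,175+172/4-.4,.06))
E
```

```text
time 8.7
q [ 0.5017  0.061   1.7825 -0.4192  1.4559  2.0103]
position [0.46   0.188  0.2219]
ee_rot [0.2169 0.9734 0.0704 0.0239]
force [-0.6626  0.1248 -2.0846]
wrist_torque [ 0.3858  0.0297 -0.0264]
finger_gap 0.0167
shift shares [-0.0123  0.1233  0.1566] mm [-6.1 61.7 78.3]
turn shares [-0.0267 -0.0031 -0.0049]
[0.4695594  0.36958126 0.06      ] [0.47126147 0.36575192 0.06      ]
```

```bash
echo "MARK=np.array([.479,.0257,.047])" >> h.py; python3 - <<'E'
from h import *
go(MARK+MZ*(.0903+.03),RT)
E
```

```text
shift shares [-0.0136  0.1266  0.2156] mm [ -6.8  63.3 107.8]
turn shares [-0.0267 -0.0031 -0.0049]
```

Emit:
arm_command(
  commands=[-0.004,0.04,0.03,-0.0267,-0.003,-0.005,1,-0.004,0.04,0.04,0,0,0,1,-0.004,0.04,0.05,0,0,0,1,0,0,0,0,0,0,1],
)

```text
time: 9.03
position: [0.4647, 0.1083, 0.1931]
ee_rot: [0.263, 0.961, 0.082, 0.019]
force: [-0.5, 0.7, -1.4]
finger_gap: 0.0167
```

```bash
python3 - <<'E'
from h import *
st(); go(MARK+MZ*(.0903+.03),RT)
E
```

```text
time 9.0333
q [ 0.4097  0.0419  1.8883 -0.5246  1.3849  1.9547]
position [0.4647 0.1083 0.1931]
ee_rot [0.2626 0.9612 0.0822 0.0193]
force [-0.4513  0.6504 -1.4207]
wrist_torque [0.4275 0.0714 0.0356]
finger_gap 0.0167
shift shares [ 0.0023 -0.0017  0.0962] mm [ 1.2 -0.9 48.1]
turn shares [ 0.003  -0.0003  0.0042]
```

Emit:
arm_command(
  commands=[0.002,-0.002,0.04,0.003,0,0.004,1,0,0,0.04,0,0,0,1,0,0,0.036,0,0,0,1,0,0,0,0,0,0,1,0,0,0,0,0,0,1],
)

```text
time: 9.45
position: [0.4683, 0.0795, 0.1385]
ee_rot: [0.256, 0.963, 0.075, 0.019]
force: [-0.1, 0.6, -0.7]
finger_gap: 0.0168
```

```bash
cat > look.py <<'E'
from h import *
import sys
st(); go(MARK+MZ*(.0903+float(sys.argv[2])),RT)
b,_=get_image('scene'); s1=readout.read_state(); a,_=get_image('top')
o=[(310,175),(290,165)]
out=[cv2.resize(x[v:v+75,u:u+57],None,fx=7,fy=7,interpolation=cv2.INTER_CUBIC)[:,:,::-1].copy() for x,(u,v) in zip((b,a),o)]
s=s1;p=np.array(s['position']);q=s['ee_rot'];M=R.from_quat([q[1],q[2],q[3],q[0]]).as_matrix()
pt=p+M@[0,0,.0903]; print('point est',pt.round(4),'hover',(pt-MARK)@MZ, 'lat EY',(pt-MARK)@EY,'MX',(pt-MARK)@MX)
np.save(f'pics/{sys.argv[1]}_s.npy',b);np.save(f'pics/{sys.argv[1]}_t.npy',a)
for n,(u,v) in zip(('scene','top'),o): print(n,'pt',(proj(n,pt)-[u,v]+.5)*7,'mark',(proj(n,MARK)-[u,v]+.5)*7)
cv2.imwrite(f'pics/{sys.argv[1]}.png',np.hstack(out))
E
python3 look.py q1 .015
```

```text
time 9.45
q [ 0.3463  0.0823  1.9546 -0.5371  1.2616  1.9697]
position [0.4683 0.0795 0.1385]
ee_rot [0.2563 0.9635 0.075  0.019 ]
force [-0.1444  0.57   -0.7339]
wrist_torque [ 0.2683  0.0074 -0.0075]
finger_gap 0.0168
shift shares [0.0043 0.0035 0.0028] mm [2.2 1.7 1.4]
turn shares [-0.0012  0.0008 -0.0003]
point est [0.4748 0.0353 0.0601] hover 0.016378104679768038 lat EY -0.0026712526391892274 MX -0.0022307507480442993
scene pt [209.2578534  292.02753504] mark [220.04939645 295.46665152]
top pt [237.82716103 348.11895978] mark [266.38253524 336.98871239]
```

View pics/q1.png

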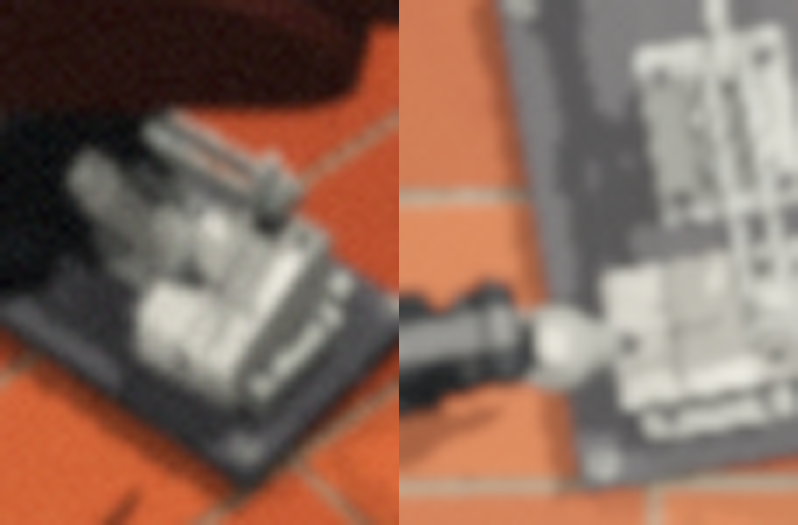

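```bash
python3 - <<'E'
import numpy as np,cv2
a=np.load('pics/q1_t.npy');b=np.load('pics/q1_s.npy');a0=np.load('pics/t6.npy')
f=lambda x,u,v:cv2.convertScaleAbs(cv2.resize(x[v:v+30,u:u+40],None,fx=10,fy=10,interpolation=cv2.INTER_LANCZOS4),alpha=1.0)
cv2.imwrite('pics/q1z.png',np.vstack([np.hstack([f(a,310,197),f(a0,310,197)]),np.hstack([f(b,322,203),f(np.load('pics/scene0.npy'),322,203)])])[:,:,::-1])
E
```

```text
(no output)
```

View pics/q1z.png

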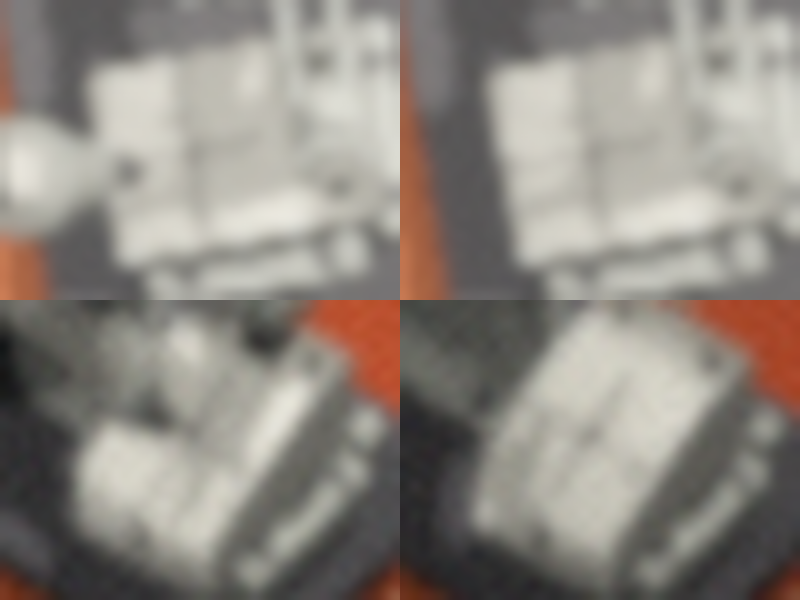

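```bash
python3 - <<'E'
from h import *
s=readout.read_state();p=np.array([.4683,.0795,.1385]);q=[.2563,.9635,.075,.019];M=R.from_quat([q[1],q[2],q[3],q[0]]).as_matrix()
print(s['position'])
for b in(0,.002,.004,.006,.008):
  X=p+M@[0,0,.0903-b]; print(b,X.round(4),'scene',proj('scene',X).round(1),'top',proj('top',X).round(1))
print('obs scene 337,213.7 top 322,213.7')
A=[];B=[]
for n,uv in(('scene',(337,213.7)),('top',(322,213.7))):
  K,m,t=cam(n);c=-m.T@t;d=m.T@np.linalg.inv(K)@[*uv,1];d/=np.linalg.norm(d);Pm=np.eye(3)-np.outer(d,d);A.append(Pm);B.append(Pm@c)
X=np.linalg.lstsq(np.vstack(A),np.hstack(B),rcond=None)[0];print('tri',X)
A=[];B=[]
for n,uv in(('scene',(340.9,216.6)),('top',(328.85,211.7))):
  K,m,t=cam(n);c=-m.T@t;d=m.T@np.linalg.inv(K)@[*uv,1];d/=np.linalg.norm(d);Pm=np.eye(3)-np.outer(d,d);A.append(Pm);B.append(Pm@c)
X=np.linalg.lstsq(np.vstack(A),np.hstack(B),rcond=None)[0];print('tri mark',X)
E
```

```text
[0.46857659 0.08001888 0.13908281]
0 [0.4751 0.0352 0.0601] scene [339.4 216.1] top [323.5 214.1]
0.002 [0.4749 0.0361 0.0619] scene [339.1 215.9] top [323.1 214.1]
0.004 [0.4748 0.0371 0.0636] scene [338.9 215.7] top [322.7 214.2]
0.006 [0.4746 0.0381 0.0653] scene [338.7 215.5] top [322.2 214.2]
0.008 [0.4745 0.0391 0.0671] scene [338.4 215.2] top [321.8 214.2]
obs scene 337,213.7 top 322,213.7
tri [0.47659582 0.03990271 0.07158733]
tri mark [0.48161947 0.02283247 0.04284503]
```

```bash
python3 - <<'E'
from h import *
for uv in((340.3,215.8),(340.6,216.2),(340.9,216.6)): print(ray_z('scene',*uv,.047))
st();go(MARK+MZ*(.0903+.005),RT)
E
```

```text
[0.48235281 0.02488726 0.047     ]
[0.48084264 0.02520492 0.047     ]
[0.47933465 0.02552213 0.047     ]
time 9.55
q [ 0.3471  0.0818  1.954  -0.5371  1.2619  1.9697]
position [0.4686 0.08   0.1391]
ee_rot [0.2562 0.9635 0.0752 0.0195]
force [-0.3381  0.6269 -1.4101]
wrist_torque [ 0.4043  0.0514 -0.0437]
finger_gap 0.0169
shift shares [0.0036 0.0038 0.0242] mm [ 1.8  1.9 12.1]
turn shares [-0.0012  0.0005 -0.0003]
```

Emit:
arm_command(
  commands=[0.004,0.004,0.012,-0.001,0,0,1,0,0,0.01,0,0,0,1,0,0,0,0,0,0,1],
)

```text
time: 9.8
position: [0.4738, 0.0747, 0.1326]
ee_rot: [0.257, 0.963, 0.076, 0.022]
force: [-0.4, 0.6, -2.1]
finger_gap: 0.0168
```

```bash
python3 look.py q2 .005; python3 - <<'E'
import numpy as np,cv2
a=np.load('pics/q2_t.npy');b=np.load('pics/q2_s.npy');a0=np.load('pics/t6.npy')
f=lambda x,u,v:cv2.resize(x[v:v+30,u:u+40],None,fx=10,fy=10,interpolation=cv2.INTER_LANCZOS4)
cv2.imwrite('pics/q2z.png',np.vstack([np.hstack([f(a,310,197),f(a0,310,197)]),np.hstack([f(b,322,203),f(np.load('pics/scene0.npy'),322,203)])])[:,:,::-1])
E
```

```text
time 9.8
q [ 0.3356  0.0933  1.9564 -0.5463  1.2406  1.9702]
position [0.4738 0.0747 0.1326]
ee_rot [0.2571 0.9632 0.0755 0.0223]
force [-0.3831  0.5901 -2.1321]
wrist_torque [ 0.3643  0.0858 -0.0149]
finger_gap 0.0168
shift shares [-0.0051 -0.0003  0.0069] mm [-2.6 -0.2  3.4]
turn shares [-0.0005 -0.0012 -0.0005]
point est [0.4815 0.0305 0.0548] hover 0.008879445176243509 lat EY 0.0032342648005334747 MX 0.00014708401473767334
scene pt [206.372815  284.2244205] mark [220.04939645 295.46665152]
top pt [252.15572746 328.04223944] mark [266.38253524 336.98871239]
```

View pics/q2z.png

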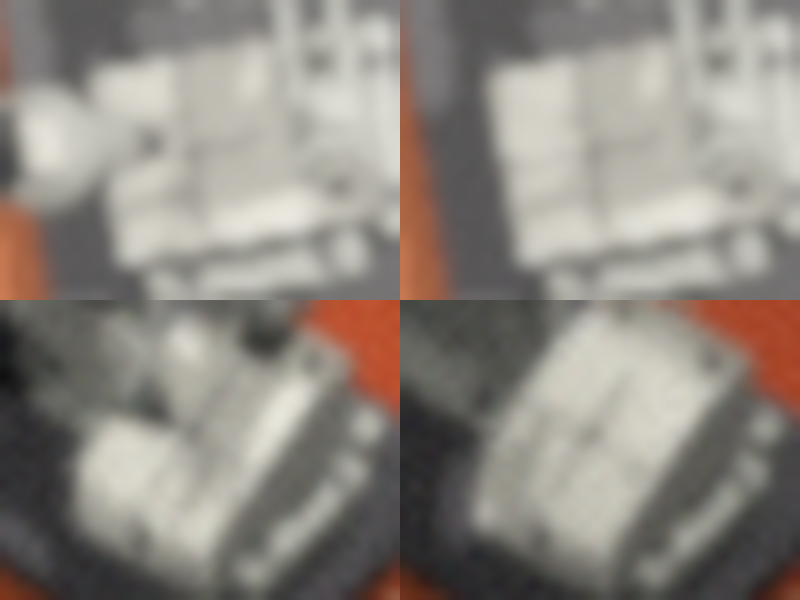

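Emit:
arm_command(
  commands=[-0.006,0,0.006,0,-0.001,0,1,0,0,0,0,0,0,1],
)

```text
time: 10.07
position: [0.4715, 0.0732, 0.1309]
ee_rot: [0.257, 0.963, 0.075, 0.021]
force: [0.4, -0.4, -1.3]
finger_gap: 0.0168
```

```bash
cat > look2.py <<'E'
from h import *
import sys
st(); go(MARK+MZ*(.0903+float(sys.argv[2])),RT)
I={}
for n in('scene','top'):
  L=[];P=[]
  for k in range(5):
    s=readout.read_state(); p=np.array(s['position']);q=s['ee_rot'];M=R.from_quat([q[1],q[2],q[3],q[0]]).as_matrix()
    P.append(p+M@[0,0,.0903]); im,_=get_image(n); L.append(im.astype(np.float32))
  I[n]=np.mean(L,0); pt=np.mean(P,0)
  print(n,'pt',pt.round(4),'spread',np.ptp(P,0).round(4),'hover %.4f EY %.4f MX %.4f'%((pt-MARK)@MZ,(pt-MARK)@EY,(pt-MARK)@MX))
  print('  px pt',proj(n,pt).round(2),'10mm back',proj(n,pt-M@[0,0,.01]).round(2),'mark',proj(n,MARK).round(2))
np.savez(f'pics/{sys.argv[1]}.npz',**I)
f=lambda x,u,v:cv2.resize(x[v:v+30,u:u+40],None,fx=10,fy=10,interpolation=cv2.INTER_LANCZOS4)
c=np.hstack([f(I['top'],310,197),f(I['scene'],322,203)])
c=np.clip((c-40)*1.25,0,255).astype(np.uint8)[:,:,::-1]
cv2.imwrite(f'pics/{sys.argv[1]}.png',c); st()
E
python3 look2.py q3 .005
```

```text
time 10.0667
q [ 0.3339  0.0907  1.9628 -0.5462  1.2382  1.9711]
position [0.4715 0.0732 0.1309]
ee_rot [0.2571 0.9632 0.075  0.0214]
force [ 0.3819 -0.4467 -1.3277]
wrist_torque [ 0.3973  0.0219 -0.0345]
finger_gap 0.0168
shift shares [ 0.     -0.0006  0.0027] mm [ 0.  -0.3  1.4]
turn shares [-0.0006 -0.0006 -0.0007]
scene pt [0.4793 0.029  0.053 ] spread [0.0009 0.0003 0.0006] hover 0.0068 EY 0.0008 MX 0.0002
  px pt [339.99 215.77] 10mm back [338.85 214.7 ] mark [340.94 216.71]
top pt [0.4795 0.029  0.053 ] spread [0.0001 0.0001 0.0001] hover 0.0068 EY 0.0010 MX 0.0003
  px pt [326.17 212.3 ] 10mm back [324.07 212.46] mark [327.55 212.64]
time 10.5667
q [ 0.3338  0.0909  1.9618 -0.5465  1.238   1.9711]
position [0.4721 0.0734 0.1313]
ee_rot [0.257  0.9633 0.075  0.022 ]
force [ 0.3697 -0.0793 -1.6271]
wrist_torque [ 0.3884  0.0505 -0.0068]
finger_gap 0.017
```

View pics/q3.png

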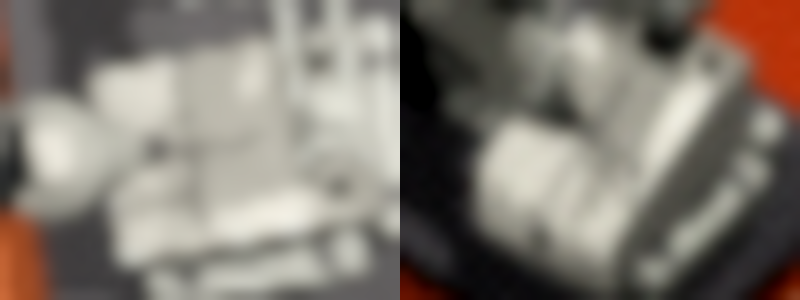

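```bash
python3 - <<'E'
from h import *
for k,v in(('EY',EY),('MX',MX),('axis-',MZ)):
  print(k,[(10*(proj(n,MARK+.001*v)-proj(n,MARK))).round(2) for n in('scene','top')])
for n in('top','scene'):
  Ls=[]
  for k in range(3):
    s=readout.read_state();p=np.array(s['position']);q=s['ee_rot'];Q=R.from_quat([q[1],q[2],q[3],q[0]]).as_matrix()
    im,D=get_image(n)
    vv,uu=np.mgrid[0:400,0:640]; K,M,t=cam(n)
    X=((np.stack([(uu-K[0,2])/K[0,0],(vv-K[1,2])/K[1,1],np.ones_like(uu,float)],-1)*D[...,None])-t)@M
    L=(X-p)@Q*1e3; m=(D>0)&(np.hypot(L[...,0],L[...,1])<18)&(L[...,2]>20)&(L[...,2]<94); Ls.append(L[m])
  L=np.vstack(Ls); L=L[np.argsort(L[:,2])]
  for lo in range(20,96,5):
    q=L[(L[:,2]>=lo)&(L[:,2]<lo+5)]
    if len(q): print(n,lo,len(q),'x',np.percentile(q[:,0],[5,50,95]).round(1),'y',np.percentile(q[:,1],[5,50,95]).round(1))
E
```

```text
EY [array([-3.02, -1.92]), array([-0.75, -4.3 ])]
MX [array([ 2.17, -3.2 ]), array([ 3.78, -0.76])]
axis- [array([-1.13, -1.05]), array([-2.06,  0.15])]
top 20 33 x [-5.2  1.5  8.4] y [ 5.4  9.2 10.4]
top 25 23 x [-7.7  1.3 11.4] y [ 1.4  8.1 10.1]
top 30 114 x [-9.8  0.8 13.1] y [-1.1  7.4 12.9]
top 35 42 x [-10.6   0.4  12.6] y [ 0.8  9.  13.2]
top 40 3 x [-7.  -1.7 -1.7] y [ 8.  11.4 11.6]
top 45 6 x [-2.3  2.8  3.1] y [6.9 8.7 9.6]
top 50 21 x [-5.3  0.6  7.7] y [4.  6.9 8.4]
top 55 22 x [-5.4  0.6  7.6] y [3.7 6.8 7.8]
top 60 20 x [-3.8  1.5  7.4] y [4.9 7.2 8.5]
top 65 4 x [0.3 1.5 2.6] y [6.  6.7 8. ]
top 70 4 x [-1.5 -0.5  2.4] y [3.1 4.5 5.5]
top 75 13 x [-1.6  0.5  5.3] y [2.3 3.3 5.6]
top 80 8 x [0.3 2.5 5.2] y [2.5 4.1 5.2]
scene 20 21 x [-8.5 -6.4 -3.2] y [-5.6  0.5  8.6]
scene 25 44 x [-10.6  -4.8   3.7] y [-11.3  -4.   10.5]
scene 30 56 x [-10.1  -5.8   5.8] y [-10.4   1.1  12.2]
scene 35 9 x [-9.  -2.6  5.5] y [-10.9  -8.8  12.8]
scene 45 7 x [-7.4 -5.5 -5.1] y [-3.1  0.7  3.3]
scene 50 10 x [-5.7 -3.  -0.3] y [-6.5  0.7  6.8]
scene 55 14 x [-5.2 -3.5  1.5] y [-6.9 -1.7  2.8]
scene 60 6 x [-5.2 -4.4 -3.3] y [-2.2  1.7  4.7]
scene 65 1 x [-3.4 -3.4 -3.4] y [-0.8 -0.8 -0.8]
scene 70 4 x [-2.2 -1.5 -0.4] y [1.5 3.2 3.4]
scene 75 11 x [-1.9 -0.6  2.4] y [-3.5 -2.   1.4]
scene 85 1 x [-7.8 -7.8 -7.8] y [3.6 3.6 3.6]
scene 90 42 x [-11.3   0.6   9.4] y [-14.5   1.3  14.8]
```

```bash
cat > ov.py <<'E'
from h import *
import sys
name,pos,quat=sys.argv[1],eval(sys.argv[2]),eval(sys.argv[3])
I=np.load(f'pics/{name}.npz'); Q=R.from_quat([quat[1],quat[2],quat[3],quat[0]]).as_matrix(); p=np.array(pos)
mk=eval(sys.argv[4]) if len(sys.argv)>4 else MARK
out=[]
for n,(u,v,w,h) in(('top',(305,192,40,40)),('scene',(320,195,40,40))):
  c=cv2.resize(I[n][v:v+h,u:u+w],None,fx=10,fy=10,interpolation=cv2.INTER_CUBIC)
  c=np.clip((c-40)*1.2,0,255).astype(np.uint8)[:,:,::-1].copy()
  pr=lambda X:tuple(int(round(k)) for k in (proj(n,X)-[u,v]+.5)*10)
  for r,a in((13,38.3),(8,45),(8,60),(4.5,72),(4.5,82)):
    pts=np.array([pr(p+Q@np.array([r*np.cos(t),r*np.sin(t),a])/1e3) for t in np.linspace(0,2*np.pi,25)]); cv2.polylines(c,[pts],True,(0,200,0),1)
  cv2.circle(c,pr(p+Q@[0,0,.0903]),2,(0,0,255),-1)
  o=mk-np.array([0,0,.047])+.011*EX; G=lambda x,y,z:o+x*EX/1e3+y*EY/1e3+np.array([0,0,z/1e3+.012])
  for poly in([(-30,-22,24),(8,-22,46),(8,22,46),(-30,22,24)],[(8,-22,46),(30,-22,46),(30,22,46),(8,22,46)],[(-30,-22,0),(-30,-22,24),(-30,22,24),(-30,22,0)],[(-11,-22,35),(-11,22,35)],[(-30,0,24),(8,0,46)]):
    cv2.polylines(c,[np.array([pr(G(*q)) for q in poly])],True,(255,0,0),1)
  out.append(c)
cv2.imwrite(f'pics/{name}_ov{sys.argv[5] if len(sys.argv)>5 else ""}.png',np.hstack(out))
E
python3 ov.py q3 "[.4719,.0733,.1312]" "[.257,.9633,.075,.0217]"
```

```text
(no output)
```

View pics/q3_ov.png

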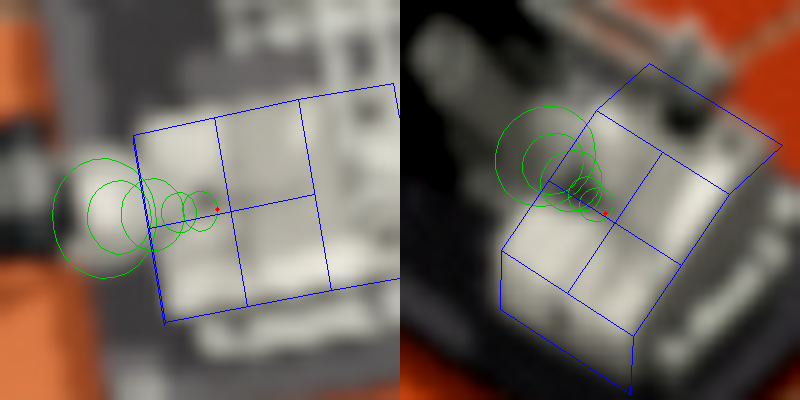

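```bash
python3 - <<'E'
import numpy as np,cv2
I=np.load('pics/q3.npz')
def c(x,u,v,w,h,k): 
  y=cv2.resize(x[v:v+h,u:u+w].astype(np.float32),None,fx=k,fy=k,interpolation=cv2.INTER_CUBIC); y=255*np.clip(y/200,0,1)**.6; return y.astype(np.uint8)[:,:,::-1]
cv2.imwrite('pics/q3w.png',np.hstack([c(I['scene'],318,190,32,40,12),c(I['top'],303,192,34,40,12)]))
E
```

```text
(no output)
```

View pics/q3w.png

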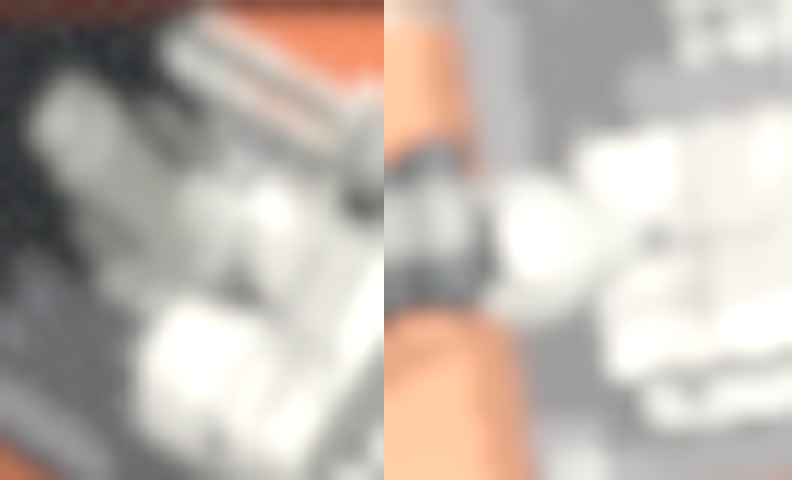

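```bash
python3 - <<'E'
from h import *
p=np.array([.4719,.0733,.1312]);q=[.257,.9633,.075,.0217];Q=R.from_quat([q[1],q[2],q[3],q[0]]).as_matrix()
for a in(-46.7,-40,0,30,38.3,60,75,80,85,90.3):
  X=p+Q@[0,0,a/1e3]; print(a,'scene crop12',((proj('scene',X)-[318,190]+.5)*12).round(0),'top',((proj('top',X)-[303,192]+.5)*12+[384,0]).round(0))
print('mark',((proj('scene',MARK)-[318,190]+.5)*12).round(0),((proj('top',MARK)-[303,192]+.5)*12+[384,0]).round(0))
E
```

```text
-46.7 scene crop12 [ 65. 123.] top [275. 282.]
-40 scene crop12 [ 76. 133.] top [297. 280.]
0 scene crop12 [140. 193.] top [422. 270.]
30 scene crop12 [185. 236.] top [509. 264.]
38.3 scene crop12 [197. 247.] top [532. 262.]
60 scene crop12 [229. 276.] top [591. 257.]
75 scene crop12 [250. 296.] top [630. 254.]
80 scene crop12 [256. 302.] top [643. 253.]
85 scene crop12 [263. 309.] top [655. 252.]
90.3 scene crop12 [270. 316.] top [669. 251.]
mark [281. 327.] [685. 254.]
```

```bash
python3 - <<'E'
from h import *
for n in('scene','top'):
  X=np.load(f'pics/{n}X.npy'); L=(X-MARK)
  a=L@EY*1e3;b=L@MX*1e3;c=L@MZ*1e3
  m=(abs(a)<16)&(abs(b)<16)&(abs(c)<6); 
  A=np.c_[a[m],b[m],np.ones(m.sum())]; k=np.linalg.lstsq(A,c[m],rcond=None)[0]; print(n,m.sum(),'slope plane coef',k.round(3),'rms',(A@k-c[m]).std().round(2))
  # inlier region
  r=c-(a*k[0]+b*k[1]+k[2]); 
  m2=(abs(r)<1.5)&(abs(a)<30)&(abs(b)<32)
  lab=cv2.connectedComponents(m2.astype(np.uint8))[1]; v,u=np.round(proj(n,MARK)).astype(int)[::-1]; M=lab==lab[v,u]
  for bb in(-12,-4,4,12):
    s=M&(abs(b-bb)<4); print(' EY range at b',bb,np.percentile(a[s],[1,99]).round(1))
  for aa in(-14,-5,5,14):
    s=M&(abs(a-aa)<4.5); print(' MX range at a',aa,np.percentile(b[s],[1,99]).round(1))
  # land
  s=(abs(X[...,2]-.058)<.004)&(abs(a)<26)&(b>15)&(b<50)
  ex=(X-MARK)@EX*1e3; print('land z',np.median(X[s][:,2]),'EX',np.percentile(ex[s],[2,98]).round(1),'EY',np.percentile(a[s],[2,98]).round(1))
E
```

```text
scene 141 slope plane coef [-0.013 -0.037  0.313] rms 2.17
 EY range at b -12 [-10.9  24.2]
 EY range at b -4 [-20.   24.1]
 EY range at b 4 [-19.5  18.2]
 EY range at b 12 [-18.4  21.7]
 MX range at a -14 [-19.7  30.1]
 MX range at a -5 [-20.1  30.7]
 MX range at a 5 [-16.8  28.5]
 MX range at a 14 [-14.3  30.6]
land z 0.05839398307546896 EX [12.8 42.2] EY [-19.8  24. ]
top 169 slope plane coef [-2.000e-03  1.500e-02 -2.105e+00] rms 1.28
 EY range at b -12 [-861.8  489.9]
 EY range at b -4 [-860.3  487.4]
 EY range at b 4 [-860.4  498.8]
 EY range at b 12 [-863.8  533.1]
 MX range at a -14 [-1369.    580.5]
 MX range at a -5 [-1368.    581.4]
 MX range at a 5 [-1365.5   584.5]
 MX range at a 14 [-1361.5   587. ]
land z 0.056795446161929775 EX [15.6 42.8] EY [-19.   21.9]
```

The top view (10x crop) shows the dark tip at (158,148) and the cross at (193,149). The tip needs about 2 mm in -EY and 2 to 3 mm up the slope. I'll correct that, go closer and look again.

Emit:
arm_command(
  commands=[-0.004,0.0045,0,0,0,0,1,0,0,0.006,0,0,0,1,0,0,0,0,0,0,1],
)

```text
time: 11.12
position: [0.4706, 0.0694, 0.1297]
ee_rot: [0.257, 0.963, 0.075, 0.022]
force: [-0.3, -0.0, -2.5]
finger_gap: 0.0167
```

```bash
python3 look2.py q4 .002; python3 - <<'E'
import numpy as np,cv2
I=np.load('pics/q4.npz')
def c(x,u,v,w,h,k): 
  y=cv2.resize(x[v:v+h,u:u+w].astype(np.float32),None,fx=k,fy=k,interpolation=cv2.INTER_CUBIC); y=255*np.clip((y-60)/190,0,1); return y.astype(np.uint8)[:,:,::-1]
cv2.imwrite('pics/q4w.png',np.hstack([c(I['scene'],324,200,26,26,15),c(I['top'],314,198,26,26,15)]))
E
```

```text
time 11.1167
q [ 0.3273  0.0855  1.971  -0.5485  1.2316  1.9678]
position [0.4706 0.0694 0.1297]
ee_rot [0.257  0.9632 0.0751 0.022 ]
force [-0.3003 -0.007  -2.5121]
wrist_torque [0.4185 0.044  0.0276]
finger_gap 0.0167
shift shares [ 0.003  -0.0057  0.0031] mm [ 1.5 -2.8  1.6]
turn shares [-0.0006 -0.001  -0.0008]
scene pt [0.4781 0.0251 0.0517] spread [0.0005 0.0003 0.0005] hover 0.0039 EY -0.0009 MX 0.0027
  px pt [341.37 215.6 ] 10mm back [340.26 214.54] mark [340.94 216.71]
top pt [0.4784 0.0254 0.0519] spread [0.0001 0.0001 0.    ] hover 0.0042 EY -0.0007 MX 0.0027
  px pt [327.76 212.79] 10mm back [325.68 212.97] mark [327.55 212.64]
time 11.6167
q [ 0.3278  0.0854  1.97   -0.5485  1.2321  1.9678]
position [0.471  0.0698 0.1302]
ee_rot [0.2569 0.9632 0.0751 0.0224]
force [ 0.8152  0.1185 -0.881 ]
wrist_torque [0.4123 0.0745 0.0065]
finger_gap 0.017
```

View pics/q4w.png

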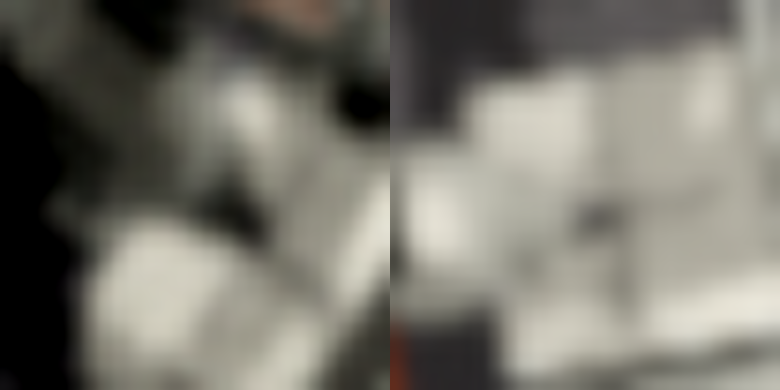

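Emit:
arm_command(
  commands=[0.001,-0.0035,0.003,0,-0.001,-0.001,1,0,0,0.001,0,0,0,1],
)

```text
time: 11.78
position: [0.4715, 0.0705, 0.1276]
ee_rot: [0.257, 0.963, 0.076, 0.021]
force: [0.1, 0.7, -1.0]
finger_gap: 0.0174
```

```bash
python3 look2.py q5 .002; python3 - <<'E'
import numpy as np,cv2
I=np.load('pics/q5.npz')
def c(x,u,v,w,h,k): 
  y=cv2.resize(x[v:v+h,u:u+w].astype(np.float32),None,fx=k,fy=k,interpolation=cv2.INTER_CUBIC); y=255*np.clip((y-60)/190,0,1); return y.astype(np.uint8)[:,:,::-1]
cv2.imwrite('pics/q5w.png',np.hstack([c(I['scene'],324,200,26,26,15),c(I['top'],314,198,26,26,15)]))
E
```

```text
time 11.7833
q [ 0.3285  0.0935  1.9669 -0.5479  1.2308  1.9674]
position [0.4715 0.0705 0.1276]
ee_rot [0.257  0.9632 0.0763 0.0206]
force [ 0.1035  0.7399 -1.0065]
wrist_torque [0.3428 0.0811 0.0223]
finger_gap 0.0174
shift shares [ 0.0007 -0.0019  0.0004] mm [ 0.4 -0.9  0.2]
turn shares [-0.0007 -0.0003  0.0002]
scene pt [0.4786 0.026  0.0494] spread [0.0001 0.0002 0.0003] hover 0.0023 EY -0.0003 MX 0.0009
  px pt [340.97 216.23] 10mm back [339.84 215.17] mark [340.94 216.71]
top pt [0.4787 0.026  0.0496] spread [0.0001 0.     0.0001] hover 0.0024 EY -0.0002 MX 0.0011
  px pt [327.47 212.7 ] 10mm back [325.39 212.86] mark [327.55 212.64]
time 12.2833
q [ 0.3284  0.0927  1.967  -0.5481  1.231   1.9674]
position [0.4715 0.0704 0.1279]
ee_rot [0.2571 0.9632 0.0761 0.0208]
force [ 0.3042  0.3785 -1.8086]
wrist_torque [ 0.3599 -0.024   0.0236]
finger_gap 0.0169
```

View pics/q5w.png

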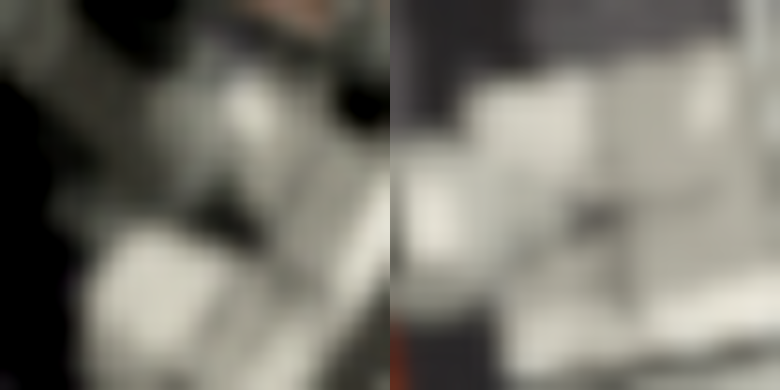

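```bash
python3 - <<'E'
from h import *
out=[]
for n,f in(('scene','scene0.npy'),('top','t6.npy'),('top','top0.npy')):
  im=np.load('pics/'+f).astype(np.float32).mean(2)
  g=np.arange(-20,20.1,.25); A,B=np.meshgrid(g,g) # A: MX, B: EY
  uv=np.array([proj(n,MARK+a*MX/1e3+b*EY/1e3) for a,b in zip(A.ravel(),B.ravel())]).reshape(*A.shape,2).astype(np.float32)
  r=cv2.remap(im,uv[...,0],uv[...,1],cv2.INTER_CUBIC)
  out.append(cv2.resize(cv2.normalize(r,None,0,255,cv2.NORM_MINMAX).astype(np.uint8),(266,266)))
  hp=r-cv2.GaussianBlur(r,(0,0),14)
  ia=np.abs(g)<9
  # line at constant MX: average over EY away from cross
  for nm,prof in(('const MX',hp[ia].mean(0)),('const EY',hp[:,ia].mean(1))):
    k=np.where(np.abs(g)<7)[0]; j=k[np.argmin(prof[k])]; w=np.clip(-prof[j-6:j+7]+prof[[j-6,j+6]].mean(),0,None)
    print(n,f,nm,'min at',g[j],'centroid',(w*g[j-6:j+7]).sum()/w.sum(),prof[j])
cv2.imwrite('pics/rect.png',np.hstack(out))
E
```

```text
Traceback (most recent call last):
  File "h.py", line 12, in proj
    K,M,t=cam(n); x=K@(M@np.array(X,float)+t); return x[:2]/x[2]
          ~~~^^^
  File "h.py", line 5, in cam
    p=camera_params(n); K=np.array([[p['fx'],0,p['cx']],[0,p['fy'],p['cy']],[0,0,1]]);
ValueError: time passes only in moves, steps and waits
```

```bash
sed -i 's/^import numpy as np, cv2/import numpy as np, cv2, functools/; s/^def cam(n)/@functools.lru_cache\ndef cam(n)/' h.py; cat > rect.py <<'E'
from h import *
out=[]
for n,f in(('scene','scene0.npy'),('top','t6.npy'),('top','top0.npy')):
  im=np.load('pics/'+f).astype(np.float32).mean(2)
  g=np.arange(-20,20.1,.25); A,B=np.meshgrid(g,g) # A: MX, B: EY
  uv=np.array([proj(n,MARK+a*MX/1e3+b*EY/1e3) for a,b in zip(A.ravel(),B.ravel())]).reshape(*A.shape,2).astype(np.float32)
  r=cv2.remap(im,uv[...,0],uv[...,1],cv2.INTER_CUBIC)
  out.append(cv2.resize(cv2.normalize(r,None,0,255,cv2.NORM_MINMAX).astype(np.uint8),(266,266)))
  hp=r-cv2.GaussianBlur(r,(0,0),14)
  ia=np.abs(g)<9
  # line at constant MX: average over EY away from cross
  for nm,prof in(('const MX',hp[ia].mean(0)),('const EY',hp[:,ia].mean(1))):
    k=np.where(np.abs(g)<7)[0]; j=k[np.argmin(prof[k])]; w=np.clip(-prof[j-6:j+7]+prof[[j-6,j+6]].mean(),0,None)
    print(n,f,nm,'min at',g[j],'centroid',(w*g[j-6:j+7]).sum()/w.sum(),prof[j])
cv2.imwrite('pics/rect.png',np.hstack(out))
E
python3 rect.py
```

```text
scene scene0.npy const MX min at 0.75 centroid 0.6635285910956717 -6.3215985
scene scene0.npy const EY min at 1.75 centroid 1.858691833402219 -9.312218
top t6.npy const MX min at 3.25 centroid 3.3601733417186646 -8.272291
top t6.npy const EY min at -6.75 centroid -7.662978486283368 -4.357653
top top0.npy const MX min at 3.25 centroid 3.212279799186646 -5.611947
top top0.npy const EY min at 1.75 centroid 1.7568894158052355 -6.625679
```

View pics/rect.png

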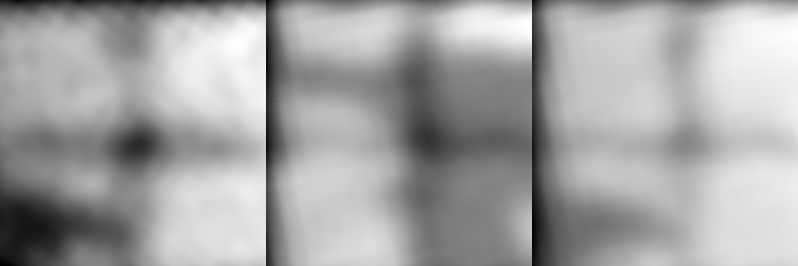

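```bash
cat > ov2.py <<'E'
from h import *
import sys
I=np.load('pics/q5.npz'); q=[.257,.9632,.0762,.0207]; Q=R.from_quat([q[1],q[2],q[3],q[0]]).as_matrix(); p=np.array([.4715,.07045,.1278])
n='scene';u,v,w,h=316,190,34,34;k=11
def crop(x): return np.clip((cv2.resize(x[v:v+h,u:u+w].astype(np.float32),None,fx=k,fy=k,interpolation=cv2.INTER_CUBIC))*1.3-20,0,255).astype(np.uint8)[:,:,::-1].copy()
c=crop(I[n]); c2=c.copy(); c=np.clip(c.astype(float)**.7*5.2,0,255).astype(np.uint8)
pr=lambda X:tuple(int(round(t)) for t in (proj(n,X)-[u,v]+.5)*k)
for r,a in((10,-40),(10,0),(10,28),(13,34),(13,38.3),(8,38.3),(8,66),(4.5,68),(4.5,82)):
  pts=np.array([pr(p+Q@np.array([r*np.cos(t),r*np.sin(t),a])/1e3) for t in np.linspace(0,2*np.pi,25)]); cv2.polylines(c2,[pts],True,(0,220,0),1)
cv2.circle(c2,pr(p+Q@[0,0,.0903]),2,(0,0,255),-1)
cv2.imwrite('pics/q5o.png',np.hstack([c,c2]))
E
python3 ov2.py
```

```text
(no output)
```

View pics/q5o.png

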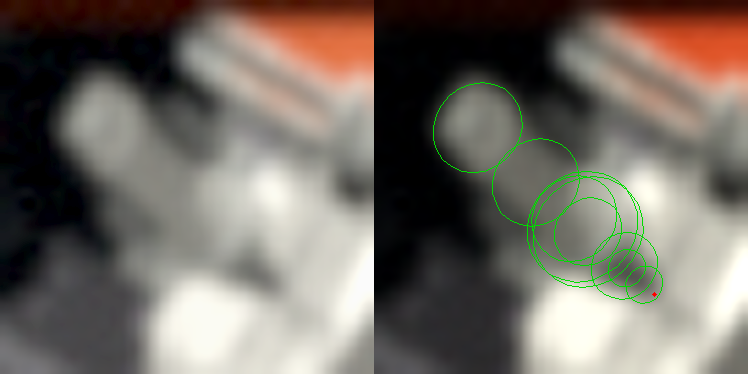

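```bash
sed -e "s/n='scene';u,v,w,h=316,190,34,34/n='top';u,v,w,h=300,195,34,34/; s/q5o/q5ot/; s/\*1.3-20/*1.0/; s/\*\*.7\*5.2/**1.6*.036/" ov2.py > ov3.py; python3 ov3.py
```

```text
(no output)
```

View pics/q5ot.png

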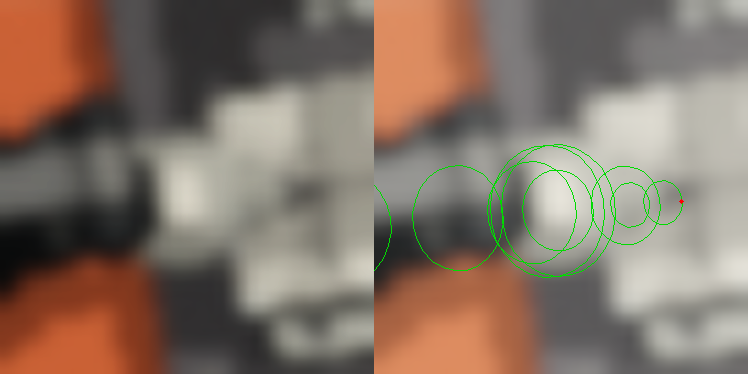

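```bash
cat >> h.py <<'E'
MARK0=MARK.copy()
MARK=MARK0+.00025*EY+.0005*MX
E
python3 -c "
from h import *
st();go(MARK+MZ*(.0903+.001),RT)"
```

```text
time 12.2833
q [ 0.3284  0.0927  1.967  -0.5481  1.231   1.9674]
position [0.4715 0.0704 0.1279]
ee_rot [0.2571 0.9632 0.0761 0.0208]
force [ 0.3042  0.3785 -1.8086]
wrist_torque [ 0.3599 -0.024   0.0236]
finger_gap 0.0169
shift shares [ 0.0012 -0.0014  0.0029] mm [ 0.6 -0.7  1.4]
turn shares [-0.0006 -0.0004  0.0001]
```

Emit:
arm_command(
  commands=[0.001,-0.0013,0.001,-0.0006,0,0,1,0,0,0.0015,0,0,0,1],
)

```text
time: 12.45
position: [0.4723, 0.0705, 0.1267]
ee_rot: [0.258, 0.963, 0.076, 0.021]
force: [0.3, 1.0, -2.4]
finger_gap: 0.0164
```

```bash
python3 -c "
from h import *
s=st();print('Fn',np.array(s['force'])@MZ);go(MARK+MZ*(.0903+.000),RT)"
```

```text
time 12.45
q [ 0.3292  0.0967  1.9661 -0.5506  1.2291  1.9709]
position [0.4723 0.0705 0.1267]
ee_rot [0.258  0.9629 0.076  0.0211]
force [ 0.3387  1.037  -2.4095]
wrist_torque [ 0.4099  0.0546 -0.0021]
finger_gap 0.0164
Fn -1.6010593111633897
shift shares [-0.0002 -0.0003  0.0027] mm [-0.1 -0.1  1.3]
turn shares [ 0.     -0.0005 -0.    ]
```

Emit:
arm_command(
  commands=[0,0,0.002,0,0,0,1],
)

```text
time: 12.53
position: [0.4724, 0.07, 0.1258]
ee_rot: [0.258, 0.963, 0.076, 0.021]
force: [0.9, 0.3, -1.6]
finger_gap: 0.0169
```

Emit:
arm_command(
  commands=[0,0,0.002,0,0,0,1],
)

```text
time: 12.62
position: [0.4725, 0.0695, 0.1248]
ee_rot: [0.258, 0.963, 0.076, 0.021]
force: [1.2, 0.1, -1.7]
finger_gap: 0.0171
```

```bash
python3 -c "
from h import *
s=st();print('Fn',np.array(s['force'])@MZ);go(MARK+MZ*(.0903+.000),RT)"
```

```text
time 12.6167
q [ 0.3273  0.0989  1.9678 -0.5518  1.2247  1.9713]
position [0.4725 0.0695 0.1248]
ee_rot [0.258  0.9629 0.0761 0.0212]
force [ 1.2162  0.0733 -1.6788]
wrist_torque [ 0.4025  0.0886 -0.0021]
finger_gap 0.0171
Fn -1.51282383365493
shift shares [-0.0004 -0.0001 -0.0015] mm [-0.2 -0.1 -0.8]
turn shares [ 0.     -0.0006  0.0001]
```

Emit:
arm_command(
  commands=[0,0,0.002,0,0,0,1],
)

```text
time: 12.7
position: [0.4727, 0.0691, 0.1241]
ee_rot: [0.258, 0.963, 0.076, 0.021]
force: [-1.2, 1.9, 2.4]
finger_gap: 0.0166
```

```bash
cat > f.py <<'E'
from h import *
s=readout.read_state();print('t',s['time'],'Fn',np.array(s['force'])@MZ,np.round(s['force'],1),s['finger_gap']);go(MARK+MZ*(.0903+.000),RT)
E
python3 f.py
```

```text
t 12.7 Fn 3.0759672765818262 [-1.2  1.9  2.4] 0.016591985271424945
shift shares [-0.0006 -0.0001 -0.0033] mm [-0.3 -0.1 -1.7]
turn shares [ 0.     -0.0007  0.    ]
```

Emit:
arm_command(
  commands=[0,0,0.002,0,0,0,1],
)

```text
time: 12.78
position: [0.4729, 0.0688, 0.1235]
ee_rot: [0.258, 0.963, 0.076, 0.021]
force: [-1.8, 2.3, 2.4]
finger_gap: 0.0167
```

```bash
python3 f.py
```

```text
t 12.7833 Fn 3.4032631238007722 [-1.8  2.3  2.4] 0.01667319500803509
shift shares [-0.001  -0.0001 -0.0046] mm [-0.5 -0.1 -2.3]
turn shares [-0.0001 -0.0008 -0.0001]
```

```bash
python3 look2.py q6 0; python3 f.py; python3 - <<'E'
import numpy as np,cv2
I=np.load('pics/q6.npz')
def c(x,u,v,w,h,k): 
  y=cv2.resize(x[v:v+h,u:u+w].astype(np.float32),None,fx=k,fy=k,interpolation=cv2.INTER_CUBIC); y=255*np.clip((y-60)/190,0,1); return y.astype(np.uint8)[:,:,::-1]
cv2.imwrite('pics/q6w.png',np.hstack([c(I['scene'],324,200,26,26,15),c(I['top'],314,198,26,26,15)]))
E
```

```text
time 12.7833
q [ 0.3255  0.1005  1.9689 -0.5527  1.221   1.9718]
position [0.4729 0.0688 0.1235]
ee_rot [0.2578 0.963  0.076  0.0215]
force [-1.801   2.3119  2.4487]
wrist_torque [ 0.3497  0.3836 -0.2112]
finger_gap 0.0167
shift shares [-0.001  -0.0001 -0.0046] mm [-0.5 -0.1 -2.3]
turn shares [-0.0001 -0.0008 -0.0001]
scene pt [0.4802 0.0242 0.0453] spread [0.0001 0.0001 0.0002] hover -0.0023 EY 0.0007 MX 0.0001
  px pt [341.03 216.58] 10mm back [339.91 215.53] mark [340.97 216.5 ]
top pt [0.4802 0.0242 0.0452] spread [0.0001 0.0001 0.0002] hover -0.0024 EY 0.0007 MX 0.0001
  px pt [328.19 212.14] 10mm back [326.12 212.3 ] mark [327.72 212.5 ]
time 13.2833
q [ 0.3255  0.1007  1.9691 -0.553   1.2206  1.9718]
position [0.4729 0.0687 0.1233]
ee_rot [0.2579 0.9629 0.0761 0.0215]
force [-0.8835  2.6475  3.3417]
wrist_torque [ 0.3777  0.3154 -0.1257]
finger_gap 0.0171
t 13.2833 Fn 4.270527524106434 [-0.9  2.6  3.3] 0.017059466254034185
shift shares [-0.0009 -0.0001 -0.005 ] mm [-0.5 -0.1 -2.5]
turn shares [-0.     -0.0008  0.    ]
```

View pics/q6w.png

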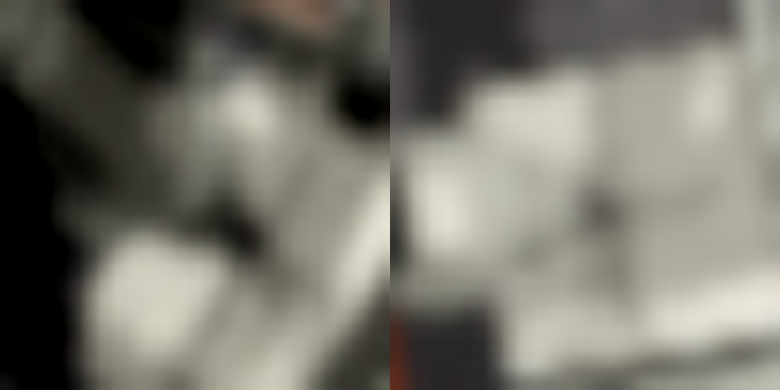

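At contact the two views agree with the point on the cross within about 0.7 mm: top shows the tip near (612,209) against the cross at (617,212), and scene shows (262,250) against (255,250). Now I'll press steadily.

Emit:
arm_command(
  commands=[-0.0008,0,0.002,0,-0.0008,0,1,0,0,0.002,0,0,0,1],
)

```text
time: 13.45
position: [0.4733, 0.068, 0.1222]
ee_rot: [0.258, 0.963, 0.076, 0.021]
force: [-3.0, 3.3, 5.2]
finger_gap: 0.0171
```

```bash
python3 f.py
```

```text
t 13.45 Fn 6.4034529256428945 [-3.   3.3  5.2] 0.01712598146637698
shift shares [-0.0014 -0.0003 -0.0078] mm [-0.7 -0.1 -3.9]
turn shares [-0.0001 -0.0004 -0.0001]
```

Emit:
arm_command(
  commands=[-0.0012,0,0.002,0,-0.0004,0,1,-0.0004,0,0.002,0,0,0,1],
)

```text
time: 13.62
position: [0.4734, 0.0674, 0.1212]
ee_rot: [0.258, 0.963, 0.075, 0.021]
force: [-2.9, 5.3, 7.4]
finger_gap: 0.0166
```

```bash
python3 f.py
```

```text
t 13.6167 Fn 9.255963562706633 [-2.9  5.3  7.4] 0.016639576322467296
shift shares [-0.0014 -0.0004 -0.01  ] mm [-0.7 -0.2 -5. ]
turn shares [-0.0003 -0.0005 -0.0004]
```

Emit:
arm_command(
  commands=[-0.001,0,0.0025,0,-0.0003,0,1,-0.001,0,0.0025,0,0,0,1],
)

```text
time: 13.78
position: [0.4735, 0.0667, 0.1203]
ee_rot: [0.257, 0.963, 0.075, 0.022]
force: [-3.2, 6.6, 10.2]
finger_gap: 0.0168
```

```bash
python3 f.py
```

```text
t 13.7833 Fn 12.402380693723995 [-3.2  6.6 10.2] 0.01679552091330581
shift shares [-0.0014 -0.0006 -0.0123] mm [-0.7 -0.3 -6.1]
turn shares [-0.0005 -0.0008 -0.0007]
```

Emit:
arm_command(
  commands=[-0.001,0,0.0022,0,-0.0004,-0.0004,1],
)

```text
time: 13.87
position: [0.4735, 0.0665, 0.1201]
ee_rot: [0.257, 0.963, 0.075, 0.022]
force: [-4.0, 7.0, 9.8]
finger_gap: 0.0169
```

```bash
python3 - <<'E'
from h import *
for i in range(8):
  s=readout.read_state(); p=np.array(s['position']);q=s['ee_rot'];M=R.from_quat([q[1],q[2],q[3],q[0]]).as_matrix();pt=p+M@[0,0,.0903]
  print(round(s['time'],3),'contact N',round(np.array(s['force'])@MZ+1.5,1),np.round(s['force'],1),'off mm',((pt-MARK)@np.c_[EY,MX,MZ]*1e3).round(2)); get_image('top')
E
```

```text
13.867 contact N 13.8 [-4.   7.   9.8] off mm [ 0.97  0.17 -6.43]
13.917 contact N 12.7 [-3.2  6.2  9.1] off mm [ 0.97  0.16 -6.41]
13.967 contact N 13.2 [-3.9  6.3  9.5] off mm [ 0.98  0.13 -6.36]
14.017 contact N 12.9 [-3.1  5.5  9.7] off mm [ 0.98  0.14 -6.34]
14.067 contact N 13.5 [-4.2  6.  10. ] off mm [ 0.99  0.15 -6.32]
14.117 contact N 13.3 [-3.4  6.6  9.6] off mm [ 0.97  0.14 -6.32]
14.167 contact N 12.8 [-3.   6.8  8.9] off mm [ 0.96  0.14 -6.33]
14.217 contact N 13.5 [-3.4  6.5  9.8] off mm [ 0.94  0.14 -6.33]
```

Emit:
arm_command(
  commands=[-0.0008,0,0.0035,0,-0.0004,-0.0004,1],
)

```text
time: 14.35
position: [0.4738, 0.0663, 0.1196]
ee_rot: [0.257, 0.963, 0.076, 0.021]
force: [-4.0, 7.9, 10.7]
finger_gap: 0.0171
```

Emit:
arm_command(
  commands=[-0.0008,0,0.0035,0,0,0,1],
)

```text
time: 14.43
position: [0.4738, 0.0659, 0.119]
ee_rot: [0.256, 0.963, 0.075, 0.022]
force: [-4.9, 7.3, 11.4]
finger_gap: 0.0172
```

```bash
cat > hold.py <<'E'
from h import *
for i in range(8):
  s=readout.read_state(); p=np.array(s['position']);q=s['ee_rot'];M=R.from_quat([q[1],q[2],q[3],q[0]]).as_matrix();pt=p+M@[0,0,.0903]
  print(round(s['time'],3),'contact N',round(np.array(s['force'])@MZ+1.5,1),np.round(s['force'],1),'off mm',((pt-MARK)@np.c_[EY,MX,MZ]*1e3).round(2)); get_image('top')
E
python3 hold.py
```

```text
14.433 contact N 15.4 [-4.9  7.3 11.4] off mm [ 1.21  0.16 -7.68]
14.483 contact N 15.2 [-4.6  6.9 11.4] off mm [ 1.21  0.14 -7.72]
14.533 contact N 15.8 [-5.5  7.8 11.5] off mm [ 1.22  0.16 -7.65]
14.583 contact N 15.2 [-4.8  7.6 11.1] off mm [ 1.25  0.16 -7.6 ]
14.633 contact N 14.2 [-4.9  7.8  9.8] off mm [ 1.24  0.16 -7.59]
14.683 contact N 15.7 [-4.9  7.2 11.9] off mm [ 1.25  0.17 -7.56]
14.733 contact N 14.2 [-4.5  6.9 10.4] off mm [ 1.23  0.14 -7.58]
14.783 contact N 13.9 [-5.1  6.  10.4] off mm [ 1.24  0.15 -7.56]
```

Emit:
arm_command(
  commands=[-0.0012,0,0.0026,0,0,0,1],
)

```text
time: 14.92
position: [0.4738, 0.0659, 0.1191]
ee_rot: [0.256, 0.963, 0.075, 0.022]
force: [-5.3, 8.1, 11.1]
finger_gap: 0.0169
```

```bash
python3 hold.py
```

```text
14.917 contact N 15.5 [-5.3  8.1 11.1] off mm [ 1.24  0.13 -7.65]
14.967 contact N 14.7 [-4.   7.2 10.8] off mm [ 1.24  0.14 -7.68]
15.017 contact N 15.3 [-4.6  7.7 11.1] off mm [ 1.23  0.15 -7.66]
15.067 contact N 15.1 [-4.8  7.6 11. ] off mm [ 1.25  0.14 -7.64]
15.117 contact N 15.6 [-5.1  7.6 11.5] off mm [ 1.24  0.14 -7.64]
15.167 contact N 15.9 [-4.7  7.6 11.9] off mm [ 1.25  0.15 -7.66]
15.217 contact N 15.2 [-4.7  7.  11.5] off mm [ 1.26  0.16 -7.64]
15.267 contact N 14.8 [-5.2  6.8 11. ] off mm [ 1.28  0.15 -7.62]
```

Held at about 15.3 N with the nose about 6 mm in. Now I'll lift straight off.

Emit:
arm_command(
  commands=[0,0,-0.006,0,0,0,1,0,0,-0.008,0,0,0,1],
)

```text
time: 15.48
position: [0.4729, 0.0695, 0.1254]
ee_rot: [0.256, 0.963, 0.075, 0.022]
force: [0.0, -0.1, -1.0]
finger_gap: 0.017
```

```bash
python3 hold.py | head -1
```

```text
15.483 contact N 0.6 [ 0.  -0.1 -1. ] off mm [ 0.82  0.11 -0.3 ]
```

Emit:
arm_command(
  commands=[0,0,-0.01,0,0,0,1,0,0,-0.03,0,0,0,1,0,0,-0.05,0,0,0,1,0,0,-0.06,0,0,0,1,0,0,-0.06,0,0,0,1],
)

```text
time: 16.3
position: [0.4586, 0.118, 0.2114]
ee_rot: [0.258, 0.963, 0.074, 0.013]
force: [0.8, -0.1, -0.9]
finger_gap: 0.0169
```

```bash
python3 f.py; python3 - <<'E'
from h import *
st(); print('mouth above:'); go([.469,.3698,.23],Rm(EY,EX,[0,0,-1]))
a,_=get_image('top');b,_=get_image('scene')
c=lambda x,u,v:cv2.resize(x[v:v+45,u:u+50],None,fx=8,fy=8,interpolation=cv2.INTER_CUBIC)
cv2.imwrite('pics/r1.png',np.hstack([c(a,305,190),c(b,315,195)])[:,:,::-1]); np.save('pics/r1t.npy',a)
E
```

```text
t 16.3 Fn -0.8332905247384359 [ 0.8 -0.1 -0.9] 0.016882598658238497
shift shares [1.490e-02 1.000e-04 1.983e-01] mm [ 7.4  0.1 99.2]
turn shares [-0.0001  0.0049  0.0005]
time 16.3
q [ 0.4237  0.0294  1.8612 -0.5032  1.4372  1.9561]
position [0.4586 0.118  0.2114]
ee_rot [0.2585 0.9631 0.0745 0.0127]
force [ 0.7703 -0.0747 -0.85  ]
wrist_torque [ 0.3336 -0.0009  0.0129]
finger_gap 0.0169
mouth above:
shift shares [ 0.0955 -0.4093 -0.2807] mm [  47.7 -204.6 -140.3]
turn shares [ 0.1666  0.0049 -0.0008]
```

View pics/r1.png

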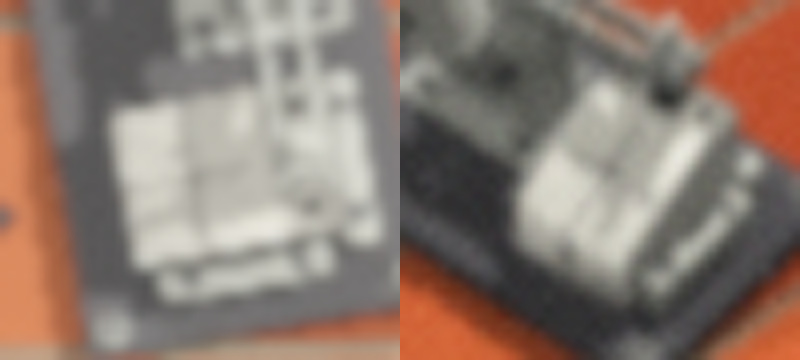

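The block and clamp are unchanged and nothing has been dragged. Back upright and over to the stand.

Emit:
arm_command(
  commands=[0,0,0,0.034,0.001,0,1,0,0,0,0.034,0.001,0,1,0,0,0,0.034,0.001,0,1,0,0,0,0.034,0.001,0,1,0,0,0,0.03,0.001,0,1],
)

```text
time: 16.82
position: [0.4608, 0.1253, 0.2135]
ee_rot: [-0.009, 0.996, 0.085, 0.006]
force: [-0.2, -0.5, -2.2]
finger_gap: 0.017
```

```bash
cat > g.py <<'E'
from h import *
import sys
s=readout.read_state(); print(s['time'],np.round(s['position'],4),np.round(s['force'],1),s['finger_gap']); go([.469,.3698,float(sys.argv[1])],Rm(EY,EX,[0,0,-1]))
E
python3 g.py .23
```

```text
16.8167 [0.4608 0.1253 0.2135] [-0.2 -0.5 -2.2] 0.017038125040314826
shift shares [ 0.0991 -0.4798 -0.023 ] mm [  49.6 -239.9  -11.5]
turn shares [-0.0057 -0.004   0.004 ]
```

Emit:
arm_command(
  commands=[0.014,-0.068,-0.004,-0.005,-0.004,0.004,1,0.014,-0.068,-0.004,0,0,0,1,0.014,-0.068,-0.004,0,0,0,1,0.014,-0.068,-0.004,0,0,0,1,0.014,-0.068,-0.004,0,0,0,1,0.014,-0.06,0,0,0,0,1,0.01,-0.03,0,0,0,0,1],
)

```text
time: 17.4
position: [0.4844, 0.3268, 0.2186]
ee_rot: [0.001, 0.998, 0.055, -0.003]
force: [-0.2, 0.0, -1.9]
finger_gap: 0.0168
```

```bash
python3 g.py .175
```

```text
17.4 [0.4844 0.3268 0.2186] [-0.2  0.  -1.9] 0.016789455184808743
shift shares [-0.0205 -0.089   0.0872] mm [-10.2 -44.5  43.6]
turn shares [ 0.0006  0.0021 -0.0148]
```

Emit:
arm_command(
  commands=[-0.0205,-0.06,0,0,0.002,-0.015,1,0,-0.027,0.03,0,0,0,1,0,0,0.03,0,0,0,1,0,0,0.02,0,0,0,1],
)

```text
time: 17.73
position: [0.4687, 0.3734, 0.1755]
ee_rot: [0.002, 0.997, 0.081, 0.001]
force: [0.0, -0.3, -2.3]
finger_gap: 0.0164
```

```bash
python3 g.py .165
```

```text
17.7333 [0.4687 0.3734 0.1755] [ 0.  -0.3 -2.3] 0.016445616501508994
shift shares [-0.0007  0.0072  0.0211] mm [-0.3  3.6 10.5]
turn shares [ 0.001  -0.0003  0.0018]
```

Emit:
arm_command(
  commands=[0,0.0072,0.01,0.001,0,0.002,1,0,0,0.004,0,0,0,1,0,0,0,0,0,0,1],
)

```text
time: 17.98
position: [0.467, 0.3667, 0.1626]
ee_rot: [0.002, 0.997, 0.077, -0.003]
force: [-0.5, 0.1, -1.0]
finger_gap: 0.0164
```

```bash
python3 g.py .165; python3 - <<'E'
from h import *
a,_=get_image('top');b,_=get_image('scene')
c=lambda x,u,v:cv2.resize(x[v:v+60,u:u+50],None,fx=8,fy=8,interpolation=cv2.INTER_CUBIC)
cv2.imwrite('pics/s1.png',np.hstack([c(a,150,190),c(b,205,255)])[:,:,::-1])
E
python3 g.py .165
```

```text
17.9833 [0.467  0.3667 0.1626] [-0.5  0.1 -1. ] 0.016443734702325907
shift shares [ 0.0049 -0.0054 -0.0048] mm [ 2.4 -2.7 -2.4]
turn shares [ 0.0013  0.0023 -0.0006]
18.0833 [0.4676 0.367  0.1637] [ 0.4 -0.7 -0.7] 0.016893585977460063
shift shares [ 0.0037 -0.005  -0.0026] mm [ 1.8 -2.5 -1.3]
turn shares [ 0.0011  0.0018 -0.0007]
```

View pics/s1.png

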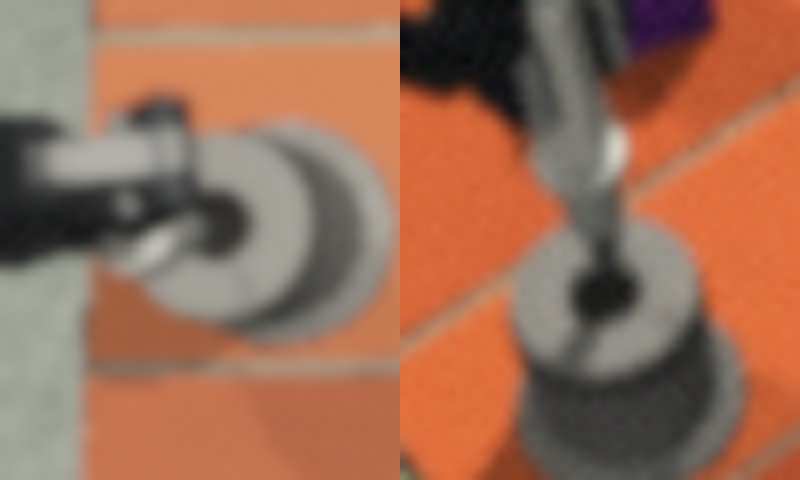

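Emit:
arm_command(
  commands=[0.004,-0.005,0.003,0.001,0.002,0,1,0,0,0.008,0,0,0,1],
)

```text
time: 18.25
position: [0.4711, 0.37, 0.1606]
ee_rot: [-0.001, 0.997, 0.077, 0.003]
force: [0.2, -0.5, -1.1]
finger_gap: 0.0172
```

```bash
python3 g.py .15
```

```text
18.25 [0.4711 0.37   0.1606] [ 0.2 -0.5 -1.1] 0.017159229630666233
shift shares [-0.0044 -0.0003  0.0211] mm [-2.2 -0.2 10.5]
turn shares [-0.0005 -0.0017 -0.0012]
```

Emit:
arm_command(
  commands=[-0.004,0,0.012,-0.0005,-0.0017,-0.001,1,0,0,0.01,0,0,0,1],
)

```text
time: 18.42
position: [0.4703, 0.37, 0.1506]
ee_rot: [-0.001, 0.997, 0.078, 0.001]
force: [-0.4, 0.2, -1.8]
finger_gap: 0.0168
```

```bash
python3 g.py .135
```

```text
18.4167 [0.4703 0.37   0.1506] [-0.4  0.2 -1.8] 0.016784023991467133
shift shares [-0.0028 -0.0001  0.0311] mm [-1.4 -0.  15.6]
turn shares [-0.0003 -0.0009 -0.0003]
```

Emit:
arm_command(
  commands=[-0.004,0,0.014,-0.0003,-0.001,0,1,-0.001,0,0.014,0,-0.0005,0,1],
)

```text
time: 18.58
position: [0.4682, 0.3698, 0.1361]
ee_rot: [-0.0, 0.997, 0.078, -0.0]
force: [-0.6, 0.0, -1.3]
finger_gap: 0.017
```

```bash
python3 g.py .12
```

```text
18.5833 [0.4682 0.3698 0.1361] [-0.6  0.  -1.3] 0.016960978767032883
shift shares [0.0015 0.0003 0.0323] mm [ 0.8  0.2 16.1]
turn shares [-0.0002  0.0002 -0.0003]
```

Emit:
arm_command(
  commands=[0,0,0.014,0,0,0,1,-0.001,0,0.014,0,-0.0005,0,1],
)

```text
time: 18.75
position: [0.4674, 0.3696, 0.1203]
ee_rot: [-0.0, 0.997, 0.078, -0.001]
force: [-0.1, -0.4, -1.7]
finger_gap: 0.0168
```

```bash
python3 g.py .0983
```

```text
18.75 [0.4674 0.3696 0.1203] [-0.1 -0.4 -1.7] 0.01679087658463291
shift shares [0.0034 0.0002 0.0439] mm [ 1.7  0.1 22. ]
turn shares [-0.0001  0.0009 -0.0002]
```

Emit:
arm_command(
  commands=[0.003,0,0.012,0,0.0009,0,1,0,0,0.012,0,0,0,1],
)

```text
time: 18.92
position: [0.4684, 0.3696, 0.106]
ee_rot: [0.0, 0.997, 0.078, -0.001]
force: [0.7, -0.3, -1.4]
finger_gap: 0.0169
```

```bash
python3 g.py .0983
```

```text
18.9167 [0.4684 0.3696 0.106 ] [ 0.7 -0.3 -1.4] 0.016889742987730993
shift shares [ 0.0013 -0.0002  0.0154] mm [ 0.6 -0.1  7.7]
turn shares [ 0.0001  0.0004 -0.0002]
```

Emit:
arm_command(
  commands=[0.001,0,0.007,0,0.0004,0,1,0,0,0.002,0,0,0,1,0,0,0,0,0,0,1],
)

```text
time: 19.17
position: [0.4678, 0.369, 0.0984]
ee_rot: [0.001, 0.997, 0.078, -0.002]
force: [0.7, 0.1, 1.1]
finger_gap: 0.0171
```

```bash
python3 g.py .0983
```

```text
19.1667 [0.4678 0.369  0.0984] [0.7 0.1 1.1] 0.01713483661303674
shift shares [ 0.0027 -0.0011  0.0002] mm [ 1.3 -0.6  0.1]
turn shares [ 0.0005  0.001  -0.0002]
```

Emit:
arm_command(
  commands=[0.0015,0,0,0,0.001,0,1,0,0,0,0,0,0,-1,0,0,0,0,0,0,-1,0,0,0,0,0,0,-1,0,0,0,0,0,0,-1,0,0,0,0,0,0,-1],
)

```text
time: 19.67
position: [0.4703, 0.3703, 0.1012]
ee_rot: [-0.0, 0.997, 0.078, 0.002]
force: [-0.2, -1.0, -0.3]
finger_gap: 0.0764
```

```bash
python3 g.py .0983; python3 - <<'E'
from h import *
a,_=get_image('top');b,_=get_image('scene')
c=lambda x,u,v:cv2.resize(x[v:v+60,u:u+50],None,fx=8,fy=8,interpolation=cv2.INTER_CUBIC)
cv2.imwrite('pics/s2.png',np.hstack([c(a,150,190),c(b,205,255)])[:,:,::-1])
E
```

```text
19.6667 [0.4703 0.3703 0.1012] [-0.2 -1.  -0.3] 0.07636087930109402
shift shares [-0.0028  0.0006  0.0059] mm [-1.4  0.3  2.9]
turn shares [-0.0001 -0.0015 -0.0002]
```

View pics/s2.png

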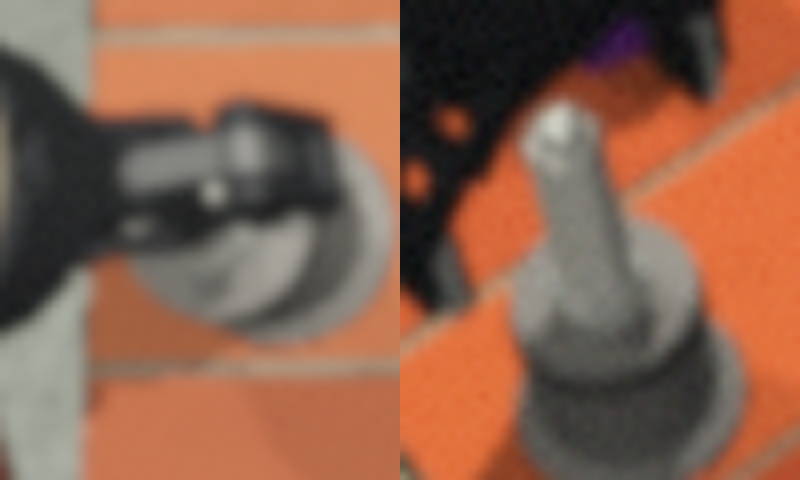

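The punch stands upright with its collar on the rim and the jaws clear. I'll withdraw straight up.

Emit:
arm_command(
  commands=[0,0,-0.03,0,0,0,-1,0,0,-0.05,0,0,0,-1,0,0,-0.06,0,0,0,-1,0,0,-0.06,0,0,0,-1,0,0,-0.06,0,0,0,-1,0,0,-0.06,0,0,0,-1,-0.06,0,0,0,0,0,-1],
)

```text
time: 20.35
position: [0.4407, 0.364, 0.2646]
ee_rot: [0.001, 0.997, 0.077, -0.001]
force: [0.3, -0.4, 1.7]
finger_gap: 0.0854
```

Emit:
arm_command(
  commands=[-0.05,0.02,0,0,0,0,-1,-0.05,0.02,0,0,0,0,-1,0,0,0,0,0,0,-1,0,0,0,0,0,0,-1,0,0,0,0,0,0,-1],
)

```text
time: 20.77
position: [0.3908, 0.3365, 0.2691]
ee_rot: [-0.001, 0.997, 0.078, 0.002]
force: [0.6, 1.7, -0.6]
finger_gap: 0.0852
```

```bash
python3 - <<'E'
from h import *
st()
a,da=get_image('top');b,db=get_image('scene')
np.save('pics/z_t.npy',a);np.save('pics/z_s.npy',b)
cv2.imwrite('pics/z_t.png',a[:,:,::-1]);cv2.imwrite('pics/z_s.png',b[:,:,::-1])
c=lambda x,u,v:cv2.resize(x[v:v+90,u:u+80],None,fx=5,fy=5,interpolation=cv2.INTER_CUBIC)
cv2.imwrite('pics/z2.png',np.hstack([c(b,200,245),c(b,290,160)])[:,:,::-1])
X=unp
n='scene';vv,uu=np.mgrid[0:400,0:640]; K,M,t=cam(n)
X=((np.stack([(uu-K[0,2])/K[0,0],(vv-K[1,2])/K[1,1],np.ones_like(uu,float)],-1)*db[...,None])-t)@M
for lo,hi in((.055,.066),(.066,.075),(.138,.152)):
  m=(np.hypot(X[...,0]-.469,X[...,1]-.3695)<.035)&(X[...,2]>lo)&(X[...,2]<hi)&(db>0); q=X[m]; print(lo,len(q),q.mean(0).round(4),((q.min(0)+q.max(0))/2).round(4),q[:,2].max())
E
```

```text
time 20.7667
q [ 5.5870e-01 -7.0600e-02  1.7634e+00 -1.1000e-03  1.4442e+00  1.9737e+00]
position [0.3908 0.3365 0.2691]
ee_rot [-6.00e-04  9.97e-01  7.79e-02  2.30e-03]
force [ 0.5775  1.6632 -0.5729]
wrist_torque [-0.0256  0.0272  0.0403]
finger_gap 0.0852
0.055 284 [0.4641 0.3715 0.0608] [0.4686 0.3694 0.0606] 0.06595570690379315
0.066 37 [0.465  0.3727 0.0685] [0.4687 0.3699 0.0705] 0.07492102205777275
0.138 55 [0.4679 0.3708 0.1423] [0.4694 0.3707 0.1434] 0.14867869286951133
```

View pics/z2.png

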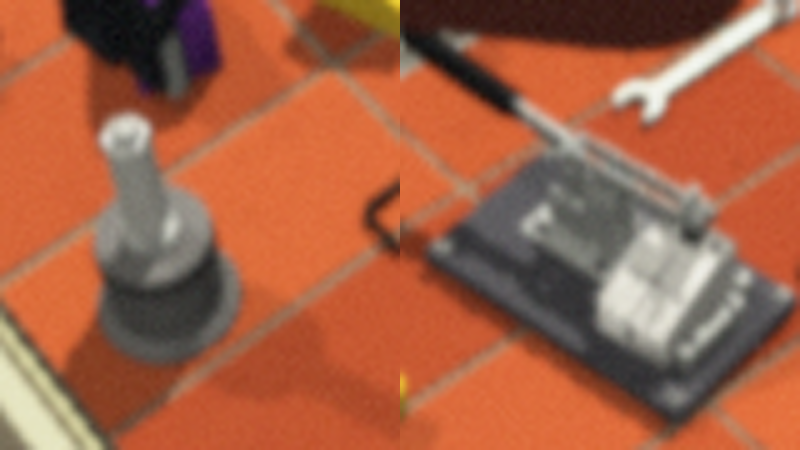

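View pics/z_t.png

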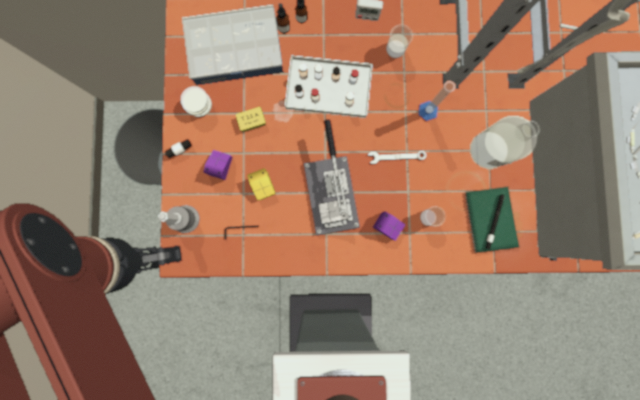

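The pictures show the punch back in its stand, upright, as at the start (scene crop (140,230)). The lever is down and the block, spanner, hex key and beaker have not moved. I'll hand in.

```bash
python3 -c "
from station import order
print(order.finish_job())"
```

```text
the job is handed in; nothing more can be done
None
```

The whole job was carried out in order and handed in at about 21 s of the 64 s limit. How exactly the dot sits on the cross is the one thing I could not confirm.

- **Clamp:** I pushed the lever over to its stop, with about 14 N at the end. It stayed down in every later picture, with the foot on the block's top land.
- **Dot:** I pressed the punch square to the slope until the nose was about 6 mm in, at about 15 N. It stayed above 13 N for over 1 s and never passed about 16 N, then I lifted it straight off.
- **Return:** The punch is back in its stand, upright with its collar on the rim. It stands within about 2 mm of where it was, by camera depth. The last pictures show the block, fixture, spanner, hex key and beaker where they were.

**Doubts about the dot:**
- **Position:** The two cameras disagreed by 1 to 3 mm on the cross's position. At contact, each put the point within about 1.2 mm of the cross, with errors in opposite directions.
- **Side load:** A sideways force of up to about 5 N built up while pressing, and the tool crept about 0.6 mm sideways, so the point may have shifted slightly.
- **Not seen:** The dot is too small to show in the pictures.

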